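Put the washed jugs and graduated cylinders up to dry

ROBOT

A 6-joint arm with a two-finger parallel gripper is mounted at the origin on a cart in front of the work surface, level with it; the furniture and walls round the work are solid. World frame = base frame: x ahead of the robot, y to its left, z up, the work surface at z = 0. Lengths are in m, angles in rad, forces in N, time in s.
With the tool pointing down it reaches from about 0.35 to 1 m from the base axis. Payload 7.1 kg.
Tool frame: the origin (TCP) lies at the very end of the fingers, on their centre line; the grasp point (between the pads) lies 19 mm behind it; z points along the fingers, y is the line along which they close (so a half turn about z gives the same grasp; the last joint's range is limited). The gripper opens to 85 mm and grips with 20 to 120 N. Pads are 22 mm wide; open, the fingers measure 114 mm over their backs; the gripper's body (76 mm by 85 mm) begins 54 mm behind the grasp point. The pads swing forward as they close: fully open they stand 13 mm farther back than shut.
Start: joints at [1.327, 0.423, 1.63, -0, 1.089, -0.019], TCP at [0.139, 0.609, 0.231] pointing down, gripper open.
Joint ranges: [-3, 3], [-0.9, 2.11], [0.09, 2.58], [-1.31, 4.45], [0.11, 2.69], [-2.54, 2.54]. Speed limits (rad/s): [2.39, 2.39, 3.01, 3.14, 3.14, 3.14].

INTERFACE

Orientations are given as a unit quaternion [w, x, y, z].
In Python, from rig import ctrl gives the robot as it stands.
- The arm moves only by the shell command python3 -m jog 'ROWS' [FORCE]. ROWS is JSON, a list that holds one entry, the list of rows, each a list of 5 numbers: the shift along the tool's x, y, z in cm, then the turn about the tool's z in degrees, then the finger opening in cm, from 0 to 8.54. A call has 1 to 20 rows; each row shifts and turns the commanded pose from where the row before left it, along the tool's axes as they then stand; what a row does not reach is not made up. A row lasts 1/10 s, in which the tool goes at most 50 mm and 8.59 degrees, less where a joint would pass 70% of its speed; a pose out of reach is approached as far as the arm can. A call is refused whole if a number of a shift passes 5 or a number of a turn 8.59, either way. A call with a gripper value outside its range is refused whole. The fingers move at their own pace and stop on an object; FORCE is the grip in N (left out, the last holds). Time passes only in rows, so rows that do not move let the fingers close. It gives the time, the measured TCP pose, the force, the opening and the grip force at its end, in the units of the state.
- ctrl.get_state(): the state, without advancing time (a new reading comes with each control period).
- ctrl.get_image(name): name is "scene" or "top" or "wrist"; returns (picture, depth): 384x512x3 uint8, red, green, blue; 384x512 float32, m along the optical axis (not along the pixel's ray), 0 where there is no reading.
- ctrl.camera_params(name): a dict with "K" (3x3 intrinsics, pixels), "view" (4x4, takes a point from world to camera coordinates); the wrist camera has in their place "hand_eye" (4x4, takes a point from camera to tool coordinates, whose origin is the TCP and whose axes are the flange's). Camera axes: x right, y down, z forward; pixel columns grow to the right and rows downward; lengths in m; the calibration is good to about 2 mm. The wrist camera is an equidistant fisheye: a pixel r from the principal point sees the ray r / f radians off the axis. A picture is of the moment at which its call begins: read the wrist's pose just before it. camera_params takes no time and is no camera call.
- ctrl.job_done(): hands the job in; it is judged then, once.
Trained networks look in the newest picture that a camera, given by its name, has taken for a name from the list of things; names that differ only in an ending like _2 or _b are one class to them, and where a whole thing is asked for, a point or a joint stands for the part that bears it (a point fixed in the world has none). Each returns a list of dicts, best first, with "p" (0 to 1); they miss things now and then, are a little off and sometimes report something else, mostly with a low value. They report only what shows in the picture. A call takes as long as a camera call.
- ctrl.find_in(camera, thing): "at" ([column, row] in pixels, amid what is visible of it).
- ctrl.cut_out(camera, thing): "region" (384x512 bool, what is visible of it) and "at" ([column, row] in pixels, amid what is visible of it).
The state is a dict: "t": time; "joints": joint angles; "joint_velocities": joint speeds; "joint_torque": joint torques, N m; "tcp_pos": TCP position; "tcp_rot": TCP orientation; "wrist_force": force on the tool from outside, world axes, zero at the start; "torque": the same for the moment, N m; "width": opening from 0.0 (shut) to 1.0 (fully open); "grasp_force": force on a finger pad.
Only numpy, scipy, OpenCV 4.12 (cv2) and the standard library are available. Lean on these libraries where they do the work, as an engineer would, in place of code of your own. Each camera call takes 0.05 s, during which the arm holds its last target. There are 200 camera calls.

TASK

Put the washed ware up to dry: hang each white jug by its handle on a hook of its own that is free, leaving the brush hanging where it is, and lay every graduated cylinder in a notch pair of the sloping wire drainer, mouth down to the front and its foot behind the high rail. Do not shift the bottles or the beaker, and leave everything at rest.

Things in the scene. Friction and masses are not known exactly. Their poses are not given: they have to be found in the camera images.
- jug_1: white plastic jug standing on the worktop, 80 mm high, outside diameter 47 mm at the foot, 54 mm at the rim, 70 g; origin under its middle, z up. A closed strap handle (8 mm bar) reaches out along +x to 55 mm from the axis, spout at -x. Hung and let go, it swings about the hook and settles leaning about 55 degrees, body below the hook
- jug_2: the same kind of jug as jug_1, with the same frame and sizes
- jug_1_loop (a point): middle of jug_1's handle opening, at (37.5, 0, 46) mm in the jug's frame. The opening runs from x = 27 to 47 mm and z = 28 to 65 mm, clear through along y; the top bar's underside is at z = 65 mm
- jug_2_loop (a point): the same point of jug_2
- cyl_1: 25 ml graduated cylinder, clear with a blue six-sided foot, 60 g, lying on the worktop; may be absent (None). Origin on the tube's axis, x along it to the open mouth at x = 82 mm; tube diameter 23.6 mm; foot from x = -61 to -55 mm, 48 mm across flats, 56 across corners. It lies on a flat of the foot and the mouth's rim, dipping 5 degrees to the mouth, origin 19 mm up
- cyl_2: as cyl_1; may be absent
- cyl_3: as cyl_1; may be absent
- hook_stand: fixed stand on the side bench: a level steel rail, 270 mm long, on two posts over a drip tray of 120 x 220 x 12 mm. Origin under the middle of the tray; the rail runs along y, front face at x = 47 mm, top at z = 251 mm, posts up to z = 259 mm. Three hooks 100 mm apart point along -x; their order along the rail varies
- hook_1: one of the three steel hooks on the rail; one hook already carries the brush. Origin at the prong's root on the rail's front face, on the prong's axis, 240 mm above the bench. The prong, 7 mm thick, runs level along -x for 80 mm, then turns up to the tip at x = -92 mm; top of the tip 17.5 mm above the axis
- hook_2: as hook_1
- hook_3: as hook_1
- brush: tube brush with a wire eye, 150 mm long, 25 mm thick, hanging loose by the eye on one of the hooks, straight down; origin at the top of the eye
- drainer: fixed sloping drainer of 6 mm wire over a tray (x = -89 to 69, y = -102 to 102, 10 mm high), empty at the start; origin on the bench under the middle notch. Rails along y at x = -42.5 (low) and 42.5 mm (high), notches at y = -66, 0, 66 mm, 18 mm wide below, 46 above, 22 deep. A seated cylinder slopes 20 degrees down to -x (front) with its origin at x = -5, z = 84 mm, foot 7 mm behind the high rail
- sampler_corner (a point): near right bottom corner, on the worktop, of the tall grey sampler behind the ware: a solid block, 430 mm high with what stands on it. Its front face runs 285 mm from here to the left along world direction (0.50, 0.87), its right side runs back along (0.87, -0.50). Swing the arm round in front of it, not across it
- wash_bottle: white bottle with red cap, 48 mm across, 100 mm high, on the worktop; a bystander; origin under its middle
- amber_bottle: amber bottle with black cap, 56 mm across, 115 mm high, on the side bench; a bystander; origin under its middle
- small_beaker: clear beaker, 45 mm across, 59 mm high, on the side bench; a bystander; origin under its middle

How it is judged:
At the end, for the whole second after the job is handed in: Each jug hangs at rest on its own free hook, prong through the handle (opening's middle within 30 mm sideways of the prong, up to 45 mm below it); every cylinder present rests in the drainer's notches, mouth down to the front, slope 14 to 26 degrees, height within 10 mm of seated ((((x of jug_1_loop in the frame of hook_1 between -0.09 and -0.015 m and y of jug_1_loop in the frame of hook_1 between -0.03 and 0.03 m and z of jug_1_loop in the frame of hook_1 between -0.045 and 0.005 m) and (x of jug_2_loop in the frame of hook_2 between -0.09 and -0.015 m and y of jug_2_loop in the frame of hook_2 between -0.03 and 0.03 m and z of jug_2_loop in the frame of hook_2 between -0.045 and 0.005 m)) or ((x of jug_1_loop in the frame of hook_2 between -0.09 and -0.015 m and y of jug_1_loop in the frame of hook_2 between -0.03 and 0.03 m and z of jug_1_loop in the frame of hook_2 between -0.045 and 0.005 m) and (x of jug_2_loop in the frame of hook_1 between -0.09 and -0.015 m and y of jug_2_loop in the frame of hook_1 between -0.03 and 0.03 m and z of jug_2_loop in the frame of hook_1 between -0.045 and 0.005 m))) and linear speed of each of jug_1, jug_2 below 0.05 m/s and x of cyl_1 in the frame of drainer between -0.03 and 0.02 m and y of cyl_1 in the frame of drainer between -0.085 and 0.085 m and z of cyl_1 in the frame of drainer between 0.074 and 0.096 m and angle between cyl_1's own x axis and vertical between 1.82 and 2.02 rad and angle between the x axis of each of cyl_1, cyl_2, cyl_3 and the x axis of drainer, either way round below 0.45 rad and linear speed of each of cyl_1, cyl_2, cyl_3 below 0.03 m/s and x of cyl_2 in the frame of drainer between -0.03 and 0.02 m and y of cyl_2 in the frame of drainer between -0.085 and 0.085 m and z of cyl_2 in the frame of drainer between 0.074 and 0.096 m and angle between cyl_2's own x axis and vertical between 1.82 and 2.02 rad and x of cyl_3 in the frame of drainer between -0.03 and 0.02 m and y of cyl_3 in the frame of drainer between -0.085 and 0.085 m and z of cyl_3 in the frame of drainer between 0.074 and 0.096 m and angle between cyl_3's own x axis and vertical between 1.82 and 2.02 rad); the robot touches nothing.
It fails at once if the wash bottle is pushed more than 3 cm or knocked over (distance of wash_bottle from where it was at the start of the episode above 0.03 m or angle between wash_bottle's own z axis and vertical above 0.5 rad).
It fails at once if the amber bottle is pushed more than 3 cm or knocked over (distance of amber_bottle from where it was at the start of the episode above 0.03 m or angle between amber_bottle's own z axis and vertical above 0.5 rad).
It fails at once if the small beaker is pushed more than 3 cm or knocked over (distance of small_beaker from where it was at the start of the episode above 0.03 m or angle between small_beaker's own z axis and vertical above 0.5 rad).
It fails at once if the brush is pulled or knocked off its hook (it moves more than 6 cm) (distance of brush from where it was at the start of the episode above 0.06 m).
Of cyl_1, cyl_2, cyl_3 only 2 to 3 are there at a start; the rules pass over those that are not, and their reading is None.
At some moment in a run one of jug_1, jug_2 may be knocked a few centimetres aside while the robot is not near it.
It also fails if it takes over 208 s, if anything falls off the work surface, if the arm or the gripper's body presses on something with over 40 N, if the wrist force passes 120 N, or if a joint passes its speed limit or range.

## Working session

There is one attempt and no reset: what is moved stays moved. The work goes in short steps, Python scripts to look and compute and a shell command to move; the robot and the scene stay as the last step left them, time stands still between calls to the robot, and variables do not carry over. Pictures are saved under pics/ and viewed, at most 17 in all, crops included, and the job is handed in when it is done.

```bash
ls; mkdir -p pics; cat > h.py <<'E'
import numpy as np, cv2
from rig import ctrl
from scipy.spatial.transform import Rotation as R
def pose():
    s=ctrl.get_state(); q=s['tcp_rot']; T=np.eye(4); T[:3,:3]=R.from_quat([q[1],q[2],q[3],q[0]]).as_matrix(); T[:3,3]=s['tcp_pos']; return T
def cloud(name):
    T=pose(); im,d=ctrl.get_image(name); c=ctrl.camera_params(name); K=np.array(c['K'])
    v,u=np.mgrid[0:384,0:512]; x=(u-K[0,2])/K[0,0]; y=(v-K[1,2])/K[1,1]
    if 'view' in c:
        P=np.stack([x*d,y*d,d],-1); M=np.linalg.inv(np.array(c['view']))
    else:
        r=np.hypot(x,y)+1e-9; k=np.tan(np.minimum(r,1.5))/r
        P=np.stack([x*k*d,y*k*d,d],-1); M=T@np.array(c['hand_eye'])
    W=P@M[:3,:3].T+M[:3,3]; W[d==0]=np.nan
    return im,W
def save(im,n): cv2.imwrite('pics/'+n+'.png',im[:,:,::-1])
E
python3 - <<'E'
from h import *
s=ctrl.get_state(); print(s)
for n in('scene','top','wrist'):
    im,W=cloud(n); save(im,n+'0'); np.savez('/tmp/'+n+'0.npz',im=im,W=W)
    print(n, np.array(ctrl.camera_params(n).get('view',ctrl.camera_params(n).get('hand_eye'))).round(3).tolist())
    for t in ['jug_1','cyl_1','hook_stand','hook_1','brush','drainer','wash_bottle','amber_bottle','small_beaker']:
        for r in ctrl.cut_out(n,t):
            if r['p']<.3: continue
            m=r['region']; p=W[m]; p=p[~np.isnan(p[:,0])]
            if len(p): print(' ',t,round(r['p'],2),np.round(r['at']),m.sum(),np.median(p,0).round(3),np.percentile(p,3,axis=0).round(3),np.percentile(p,97,axis=0).round(3))
E
```

```text
pics
{'t': 0.0, 'joints': array([ 1.32700142e+00,  4.23835397e-01,  1.63070944e+00,  2.09553194e-05,
        1.08859401e+00, -1.89798182e-02]), 'joint_velocities': array([ 6.88731892e-04, -8.25304821e-05, -6.43817758e-04,  5.48595982e-04,
       -7.72186956e-04,  3.12171530e-04]), 'joint_torque': array([ 2.11439052e-03, -5.57392609e+01, -2.81736767e+01,  1.02582646e-04,
        7.33598921e-03, -2.81598250e-05]), 'tcp_pos': array([0.13915188, 0.60874269, 0.23054145]), 'tcp_rot': array([-1.10482174e-04,  1.12175776e-01,  9.93688079e-01, -7.65216351e-04]), 'wrist_force': array([-0.11716736,  0.20243906,  0.64413974]), 'torque': array([-0.01648242,  0.05100661,  0.03277902]), 'grasp_force': 0.0, 'width': 0.9990690379661858}
scene [[0.595, -0.804, 0.004, -0.278], [-0.577, -0.43, -0.695, 0.367], [0.56, 0.411, -0.719, 1.07], [0.0, 0.0, 0.0, 1.0]]
  jug_1 0.81 [320. 270.] 388 [ 0.369 -0.325  0.056] [ 0.33  -0.35   0.013] [ 0.401 -0.303  0.083]
  jug_1 0.71 [279. 200.] 331 [ 0.539 -0.046  0.055] [ 0.501 -0.069  0.003] [ 0.576 -0.021  0.082]
  jug_1 0.51 [186. 140.] 61 [0.521 0.397 0.14 ] [0.5
[... 2219 characters left out ...]

  wash_bottle 0.7 [404. 183.] 205 [ 0.502 -0.508  0.071] [ 0.485 -0.537  0.002] [ 0.527 -0.494  0.103]
  amber_bottle 0.75 [158. 226.] 224 [0.325 0.422 0.09 ] [0.304 0.406 0.023] [0.35  0.448 0.118]
  small_beaker 0.67 [171. 233.] 130 [0.283 0.36  0.023] [0.263 0.338 0.012] [0.302 0.378 0.06 ]
wrist [[-0.0, -0.956, -0.292, 0.075], [1.0, -0.0, 0.001, -0.0], [-0.001, -0.292, 0.956, -0.142], [0.0, 0.0, 0.0, 1.0]]
  cyl_1 0.67 [ 14. 348.] 182 [ 0.443 -0.102  0.016] [ 0.416 -0.145 -0.002] [ 0.481 -0.084  0.026]
  drainer 0.76 [114. 360.] 1302 [0.455 0.244 0.002] [0.354 0.185 0.001] [0.513 0.353 0.088]
  amber_bottle 0.93 [180. 309.] 886 [0.314 0.455 0.039] [0.304 0.433 0.006] [0.34  0.462 0.073]
```

```bash
python3 -c "
import cv2,numpy as np
a=cv2.imread('pics/scene0.png');b=cv2.imread('pics/top0.png');cv2.imwrite('pics/sc.png',cv2.resize(a,(800,600)));cv2.imwrite('pics/tp.png',cv2.resize(b,(800,600)))"
```

```text
(no output)
```

View pics/sc.png

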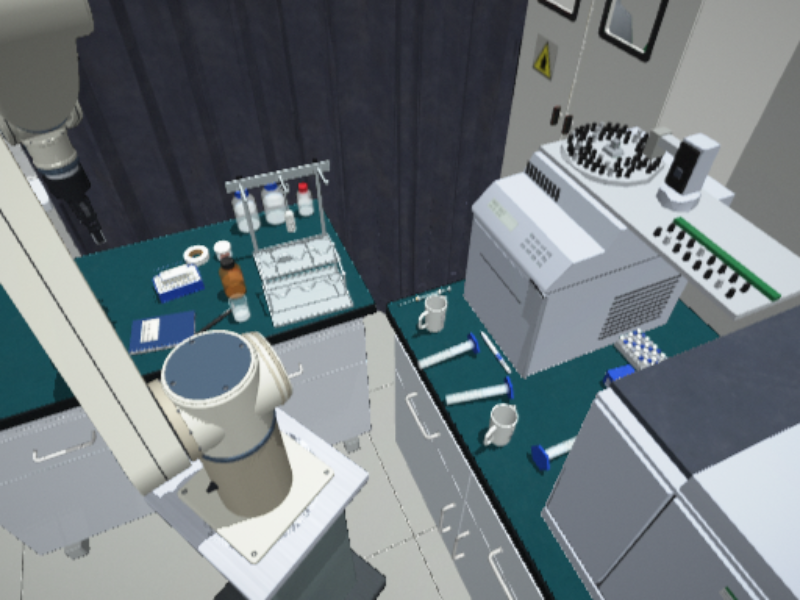

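View pics/tp.png

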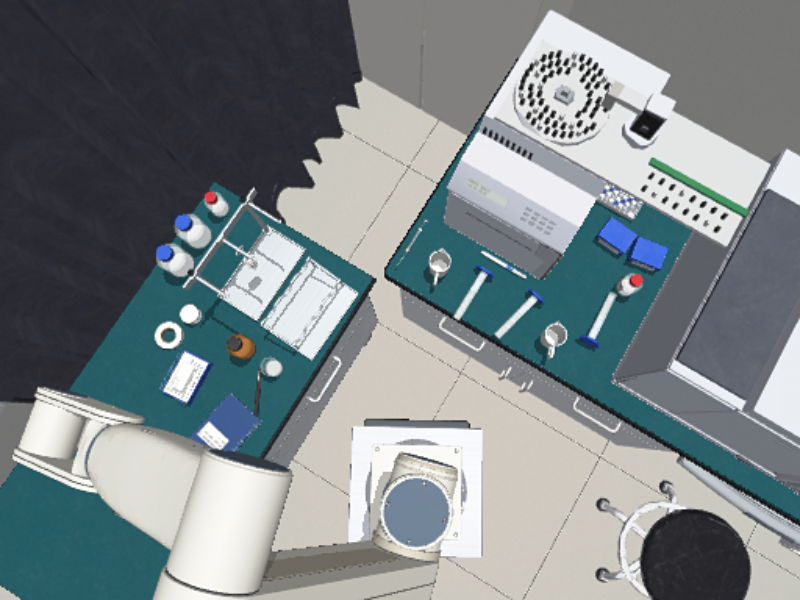

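View pics/wrist0.png

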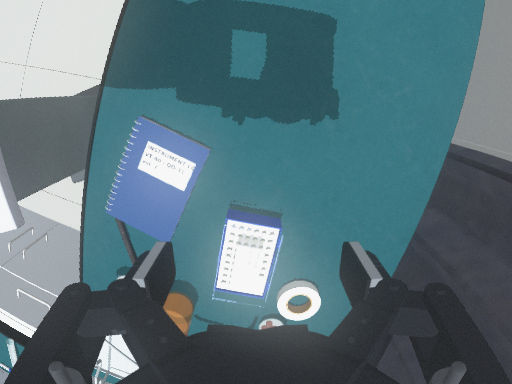

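The pictures show the following (800x600 views):
- **Scene view:** jugs at about (433,312) and (503,425). Cylinders lie at (447,352), (478,392) and (555,453), the last partly hidden.
- **Top view:** hook stand at (245,250), drainer at (310,305), and the wash bottle at (630,285), close to the mouth of cylinder 3.
- **Wrist view:** only the bench clutter.

Next I'll fit the stand and the drainer.

```bash
python3 - <<'E'
from h import *
P=[]
for n in('scene','top'):
    W=np.load(f'/tmp/{n}0.npz')['W'].reshape(-1,3); P.append(W[~np.isnan(W[:,0])])
import cv2
# height map 2.5mm: region x .25-.75, y .15-.65
def hm(P,x0,x1,y0,y1,zmin,zmax,res,name):
    H=np.zeros((int((x1-x0)/res),int((y1-y0)/res)),np.float32)
    for p in P:
        m=(p[:,0]>x0)&(p[:,0]<x1)&(p[:,1]>y0)&(p[:,1]<y1)&(p[:,2]>zmin)&(p[:,2]<zmax)
        q=p[m]; i=((q[:,0]-x0)/res).astype(int).clip(0,H.shape[0]-1); j=((q[:,1]-y0)/res).astype(int).clip(0,H.shape[1]-1)
        np.maximum.at(H,(i,j),q[:,2])
    return H
H=hm(P[:2],.25,.75,.15,.65,-.01,.3,.0025,'')
a=cv2.applyColorMap((H/.27*255).clip(0,255).astype(np.uint8),cv2.COLORMAP_JET); a[H==0]=0
a=a[::-1,::-1]  # up = +x, left=+y
a=cv2.resize(a,(600,600),interpolation=0)
cv2.imwrite('pics/hm.png',a)
for p in P:
    m=(p[:,2]>.235)&(p[:,2]<.258)&(p[:,0]>.38)&(p[:,0]<.7)&(p[:,1]>.33)&(p[:,1]<.65); q=p[m]
    c=q[:,:2].mean(0);u,s,v=np.linalg.svd(q[:,:2]-c); print(len(q),c,v[0],s)
E
```

```text
422 [0.55231312 0.45579513] [-0.94837216  0.31715964] [1.52009749 1.3996332 ]
437 [0.54712924 0.44963309] [-0.99733916  0.07290136] [1.58699622 1.49261197]
```

View pics/hm.png

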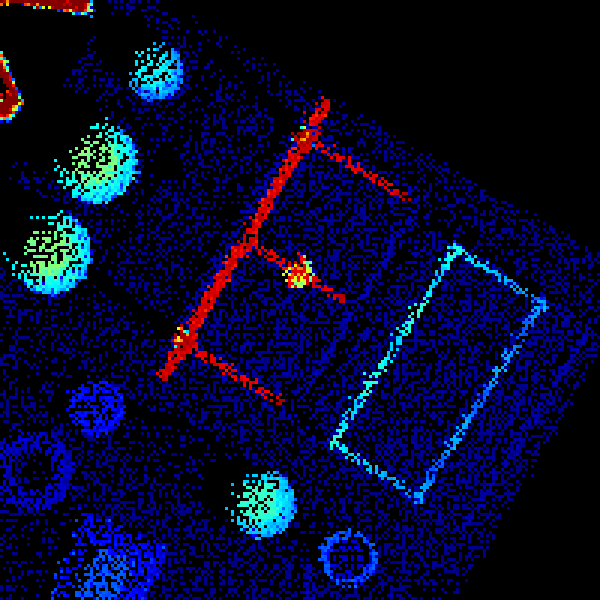

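The height map shows the brush on the middle hook, around pixel (297,272). Both outer hooks are free, with tips at about (410,198) and (282,403). The drainer's high rail runs from (455,245) to (333,443), on the side facing the stand. Now I'll fit these numerically and map the worktop.

```bash
python3 - <<'E'
from h import *
from scipy.optimize import minimize
P=[]
for n in('scene','top'):
    W=np.load(f'/tmp/{n}0.npz')['W'].reshape(-1,3); P.append(W[~np.isnan(W[:,0])])
A=np.vstack(P)
def seg(p,a,b):
    d=b-a; t=((p-a)@d/(d@d)).clip(0,1); return np.linalg.norm(p-a-t[:,None]*d,axis=1)
def fr(v): c,s=np.cos(v[2]),np.sin(v[2]); return lambda x,y: np.array([v[0]+c*x-s*y,v[1]+s*x+c*y])
m=(A[:,2]>.234)&(A[:,2]<.27)&(A[:,0]>.38)&(A[:,0]<.7)&(A[:,1]>.29)&(A[:,1]<.56); q=A[m][:,:2]
def cost(v):
    f=fr(v); d=[seg(q,f(3,0)*0+f(.004,-.135),f(.004,.135))]+[seg(q,f(0,y),f(-.09,y)) for y in(-.1,0,.1)]
    return np.minimum(np.min(d,0),.015).mean()
r=min((minimize(cost,[.55+a,.445+b,1.03],method='Nelder-Mead',options=dict(xatol=1e-5,fatol=1e-7)) for a in(-.01,0,.01) for b in(-.01,0,.01)),key=lambda r:r.fun)
print('stand (rail front mid under hook_mid root)',r.x,r.fun)
f=fr(r.x); print([f(0,y).round(4) for y in(-.1,0,.1)])
np.save('/tmp/stand.npy',r.x)
# drainer wires: z>.03
g=fr([.44,.285,1.03]); 
m=(A[:,2]>.045)&(A[:,2]<.12)&(np.hypot(A[:,0]-.44,A[:,1]-.285)<.15); q=A[m][:,:2]
e=fr([.44,.285,1.03]); q=q[[abs((x-.44)*np.cos(1.03)+(y-.285)*np.sin(1.03))<.07 for x,y in q]]
def cost(v):
    f=fr(v); d=[seg(q,f(x,-.1),f(x,.1)) for x in(-.0425,.0425)]; return np.minimum(np.min(d,0),.015).mean()
r=minimize(cost,[.44,.285,1.03],method='Nelder-Mead'); c,s=np.cos(r.x[2]),np.sin(r.x[2])
L=np.c_[(q-r.x[:2])@[c,s],(q-r.x[:2])@[-s,c]]; 
z=A[m][:,2]
print('drainer',r.x,r.fun,np.percentile(L[:,1],[0,1,3,97,99,100]).round(4))
# worktop map
x0,y0,res=.28,-.56,.0025
H=np.zeros((136,220),np.float32)
q=A[(A[:,0]>x0)&(A[:,0]<.62)&(A[:,1]>y0)&(A[:,1]<-.01)&(A[:,2]<.13)&(A[:,2]>-.01)]
np.maximum.at(H,(((q[:,0]-x0)/res).astype(int).clip(0,135),((q[:,1]-y0)/res).astype(int).clip(0,219)),q[:,2])
a=cv2.applyColorMap((H/.11*255).clip(0,255).astype(np.uint8),cv2.COLORMAP_JET); a[H==0]=0
cv2.imwrite('pics/wt.png',cv2.resize(a[::-1,::-1],(792,490),interpolation=0))
E
```

```text
stand (rail front mid under hook_mid root) [0.54740925 0.44208431 1.03120189] 0.002502609963909889
[array([0.6332, 0.3907]), array([0.5474, 0.4421]), array([0.4616, 0.4935])]
drainer [0.43885395 0.2853475  1.00352566] 0.004181321490043894 [-0.0995 -0.0988 -0.0973  0.0976  0.0989  0.1469]
```

View pics/wt.png

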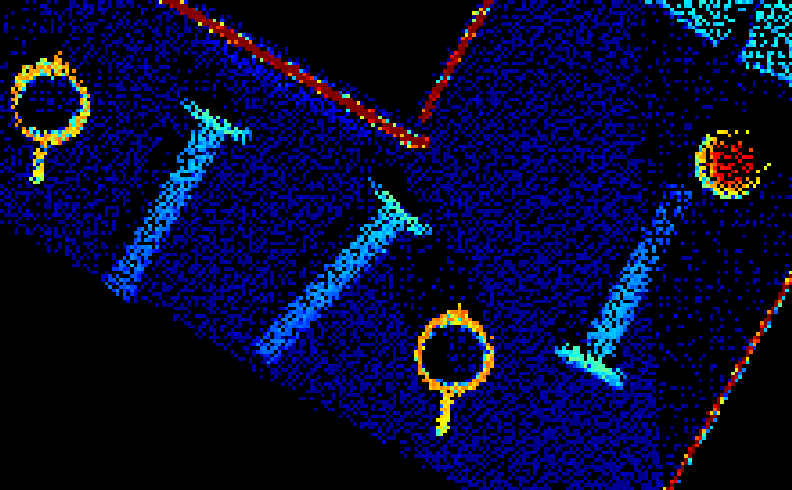

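The worktop map shows the jugs at (50,103) and (455,353), with handles pointing down. The cylinder feet are at (218,122), (402,208) and (590,366), and the wash bottle is at (725,163). I'll fit the poses.

```bash
cat >> h.py <<'E'
def go(x,y,z,a,name=''):
    """target TCP and world angle (deg) of tool x -> turn first (deg about tool z), then shift in cm in turned tool axes"""
    T=pose(); a0=np.degrees(np.arctan2(T[1,0],T[0,0])); turn=-((a-a0+180)%360-180)
    d=np.array([x,y,z])-T[:3,3]; c,s=np.cos(np.radians(a)),np.sin(np.radians(a))
    print(name,'a0',round(a0,1),'turn',round(turn,1),'then shift cm',np.round([100*(c*d[0]+s*d[1]),100*(s*d[0]-c*d[1]),-100*d[2]],2))
E
python3 - <<'E'
from h import *
from scipy.optimize import least_squares
A=[]
for n in('scene','top'):
    W=np.load(f'/tmp/{n}0.npz')['W'].reshape(-1,3); A.append(W[~np.isnan(W[:,0])])
A=np.vstack(A)
w=lambda c,r:np.array([.62-r/1440,-.01-c/1440])
for n,c,h in(('jugA',w(50,103),w(38,181)),('jugB',w(455,353),w(441,433))):
    q=A[(np.hypot(*(A[:,:2]-c).T)<.033)&(A[:,2]>.068)&(A[:,2]<.09)]
    f=least_squares(lambda v:np.hypot(q[:,0]-v[0],q[:,1]-v[1])-v[2],[*c,.026],loss='soft_l1',f_scale=.002).x
    r=A[:,:2]-f[:2]; d=(h-f[:2])/np.linalg.norm(h-f[:2]); 
    k=A[(r@d>.033)&(r@d<.06)&(abs(r@[-d[1],d[0]])<.012)&(A[:,2]>.02)&(A[:,2]<.09)]
    e=np.median(k[:,:2],0)-f[:2]
    print(n,f.round(4),'handle deg',np.degrees(np.arctan2(e[1],e[0])).round(1),np.linalg.norm(e),(k[:,:2]-f[:2]).dot(d).max(),len(k))
for n,ft,mo in(('cA',w(218,122),w(120,288)),('cB',w(402,208),w(265,352)),('cC',w(590,366),w(682,190))):
    d=(mo-ft)/np.linalg.norm(mo-ft); c=ft+d*.058
    for _ in range(3):
        p=np.array([-d[1],d[0]]); r=A[:,:2]-c; t=r@d; s=r@p
        m=(t>-.05)&(t<.072)&(abs(s)<.016)&(A[:,2]>.012)&(A[:,2]<.05)
        # bin medians edge-mid to fit axis
        bt=np.arange(-.05,.07,.008); mid=[]
        for b in bt:
            k=m&(t>b)&(t<b+.008)
            if k.sum()>6: mid.append((b+.004,np.percentile(s[k],[4,96]).mean()))
        mid=np.array(mid); po=np.polyfit(mid[:,0],mid[:,1],1)
        d=d+po[0]*p; d/=np.linalg.norm(d); c=c+po[1]*p
        p=np.array([-d[1],d[0]]); r=A[:,:2]-c; t=r@d; s=r@p
        fm=(abs(t+.058)<.02)&(abs(s)>.015)&(abs(s)<.03)&(A[:,2]>.012)&(A[:,2]<.06)
        c=c+d*(np.median(t[fm])+.058)
    al=(abs(s)<.015)&(A[:,2]>.006)&(A[:,2]<.05)
    r=A[:,:2]-c;t=r@d
    print(n,c.round(4),'mouth deg',np.degrees(np.arctan2(d[1],d[0])).round(1),'foot n',fm.sum(),'t max',np.percentile(t[al&(t<.1)&(t>0)],99))
    np.set_printoptions(suppress=True)
q=A[(np.hypot(*(A[:,:2]-w(725,163)).T)<.04)&(A[:,2]>.02)]
print('bottle',np.percentile(q,[2,98],axis=0))
E
```

```text
jugA [ 0.5491 -0.0443  0.0254] handle deg 170.6 0.04808465670260376 0.05580816300823197 47
jugB [ 0.3748 -0.3254  0.0254] handle deg 170.5 0.04601362177538605 0.057275895732236314 61
cA [ 0.486  -0.1313] mouth deg 149.4 foot n 34 t max 0.07973329628442848
cB [ 0.4323 -0.2479] mouth deg 135.9 foot n 34 t max 0.07989364894474292
cC [ 0.4174 -0.4456] mouth deg -27.7 foot n 58 t max 0.09762655546986508
bottle [[ 0.48435851 -0.54449466  0.02423847]
 [ 0.54608089 -0.49333399  0.43165176]]
```

```bash
python3 -c "
from h import *
go(.42,.26,.42,238)"; python3 -m jog '[[[0,0,-5,-8,8.5],[0,0,-5,-8,8.5],[0,0,-5,-8,8.5],[0,0,-4,-8,8.5],[0,0,0,-8,8.5],[0,0,0,-8,8.5],[0,0,0,-8,8.5],[0,0,0,-8,8.5],[0,0,0,-7,8.5]]]'; python3 -c "
from h import *
print(ctrl.get_state()['joints'].round(2))
go(.42,.26,.42,238)"
```

```text
a0 167.1 turn -70.9 then shift cm [ 14.74 -42.31 -18.87]
t: 2.4
tcp_pos: [0.1393, 0.6092, 0.4213]
tcp_rot: [-0.0, -0.488, 0.873, -0.0]
wrist_force: [-0.4, 0.1, -0.2]
width: 0.997
grasp_force: 0.0
[ 1.33  0.27  1.41  0.    1.46 -1.26]
 a0 -121.6 turn 0.4 then shift cm [ 14.74 -42.31   0.13]
```

```bash
python3 -m jog '[[[1.6,-4.7,0,0,8.5],[1.6,-4.7,0,0,8.5],[1.6,-4.7,0,0,8.5],[1.6,-4.7,0,0,8.5],[1.6,-4.7,0,0,8.5],[1.7,-4.7,0,0,8.5],[1.7,-4.7,0,0,8.5],[1.7,-4.7,0,0,8.5],[1.6,-4.7,0,0,8.5],[0,0,0,0,8.5],[0,0,0,0,8.5]]]'; python3 - <<'E'
from h import *
from scipy.optimize import minimize
im,W=cloud('wrist'); save(im,'w1'); A=W.reshape(-1,3); A=A[~np.isnan(A[:,0])]
def seg(p,a,b):
    d=b-a; t=((p-a)@d/(d@d)).clip(0,1); return np.linalg.norm(p-a-t[:,None]*d,axis=1)
def fr(v): c,s=np.cos(v[2]),np.sin(v[2]); return lambda x,y: np.array([v[0]+c*x-s*y,v[1]+s*x+c*y])
q=A[(A[:,2]>.04)&(A[:,2]<.12)&(np.hypot(A[:,0]-.44,A[:,1]-.285)<.13)]; q=q[abs((q[:,:2]-[.44,.285])@[.52,.855])<.062]
def cost(v):
    f=fr(v); d=[seg(q[:,:2],f(x,-.1),f(x,.1)) for x in(-.0425,.0425)]; return np.minimum(np.min(d,0),.015).mean()
r=minimize(cost,[.44,.285,1.03],method='Nelder-Mead'); c,s=np.cos(r.x[2]),np.sin(r.x[2])
L=np.c_[(q[:,:2]-r.x[:2])@[c,s],(q[:,:2]-r.x[:2])@[-s,c],q[:,2]]
print(len(q),r.x,r.fun,np.percentile(L[:,1],[1,99]))
for sd in(-1,1):
    k=L[abs(L[:,0]-sd*.0425)<.008]
    for b in np.arange(-.105,.105,.01):
        z=k[(k[:,1]>b)&(k[:,1]<b+.01),2]; print(round(b+.005,3),len(z),z.max().round(3) if len(z) else '',end='; ')
    print()
# tray
t=A[(A[:,2]>.005)&(A[:,2]<.016)&(np.hypot(A[:,0]-.44,A[:,1]-.285)<.14)]
print(cv2.minAreaRect((t[:,:2]*1000).astype(np.float32)))
E
```

```text
t: 3.5
tcp_pos: [0.4214, 0.2601, 0.4213]
tcp_rot: [-0.0, -0.484, 0.875, 0.0]
wrist_force: [-0.4, 0.1, -0.6]
width: 0.99
grasp_force: 0.0
1248 [0.43971387 0.28468059 1.00221707] 0.004139022796361869 [-0.09796534  0.09856736]
-0.1 13 0.08; -0.09 32 0.08; -0.08 29 0.075; -0.07 16 0.059; -0.06 19 0.064; -0.05 18 0.079; -0.04 19 0.081; -0.03 17 0.081; -0.02 22 0.081; -0.01 23 0.069; -0.0 24 0.059; 0.01 22 0.067; 0.02 20 0.08; 0.03 24 0.081; 0.04 24 0.082; 0.05 19 0.078; 0.06 17 0.061; 0.07 18 0.06; 0.08 26 0.075; 0.09 30 0.08; 0.1 11 0.079; 
-0.1 39 0.111; -0.09 46 0.111; -0.08 27 0.104; -0.07 24 0.09; -0.06 24 0.095; -0.05 21 0.109; -0.04 25 0.112; -0.03 24 0.112; -0.02 25 0.112; -0.01 27 0.101; -0.0 24 0.09; 0.01 24 0.1; 0.02 24 0.111; 0.03 18 0.111; 0.04 22 0.111; 0.05 20 0.106; 0.06 16 0.09; 0.07 18 0.09; 0.08 31 0.107; 0.09 53 0.111; 0.1 27 0.111; 
((453.31085205078125, 303.39166259765625), (224.37435913085938, 208.04049682617188), 56.87186813354492)
```

View pics/w1.png

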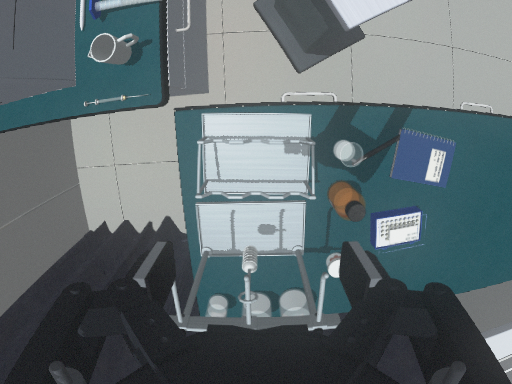

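The wrist view shows the drainer empty at (255,155), the brush on the middle hook at (250,258), and the amber bottle at (347,200), clear of both. Now cylinder A.

```bash
python3 -m jog '[[[0,0,-0,8.5,8.5],[0,0,0,8.5,8.5],[0,0,0,8.5,8.5],[0,0,0,8.5,8.5],[0,0,0,8.5,8.5],[0,0,0,8.5,8.5],[0,0,0,8.5,8.5],[0,0,0,8.5,8.5],[0,0,0,8.5,8.5],[0,0,0,8.5,8.5],[0,0,0,3.5,8.5]]]'; python3 -c "
from h import *
print(ctrl.get_state()['joints'].round(2))
go(.486,-.1313,.008,149.4)"
```

```text
t: 4.65
tcp_pos: [0.4197, 0.2627, 0.4213]
tcp_rot: [-0.0, 0.263, 0.965, 0.0]
wrist_force: [0.1, 0.7, -0.4]
width: 0.999
grasp_force: 0.0
[ 0.53  0.05  1.68  0.    1.41 -0.5 ]
 a0 149.5 turn 0.1 then shift cm [-25.76 -30.53  41.33]
```

```bash
python3 -m jog '[[[-2.6,-3.05,2.5,0,8.5],[-2.6,-3.05,2.5,0,8.5],[-2.6,-3.05,2.5,0,8.5],[-2.6,-3.05,2.5,0,8.5],[-2.6,-3.05,2.5,0,8.5],[-2.6,-3.05,2.5,0,8.5],[-2.6,-3.05,2.5,0,8.5],[-2.6,-3.05,2.5,0,8.5],[-2.5,-3.05,2.5,0,8.5],[-2.5,-3.05,2.5,0,8.5],[0,0,4,0,8.5],[0,0,0,0,8.5],[0,0,0,0,8.5]]]'; cat > look.py <<'E'
import sys
from h import *
# refine the cylinder under the gripper: usage look.py x y deg
x,y,a=map(float,sys.argv[1:4]); im,W=cloud('wrist'); A=W.reshape(-1,3); A=A[~np.isnan(A[:,0])]
c=np.array([x,y]); d=np.array([np.cos(np.radians(a)),np.sin(np.radians(a))])
for _ in range(3):
    p=np.array([-d[1],d[0]]); r=A[:,:2]-c; t=r@d; s=r@p; m=(abs(s)<.018)&(A[:,2]>.006)&(A[:,2]<.05); mid=[]
    for b in np.arange(-.05,.075,.006):
        k=m&(t>b)&(t<b+.006)
        if k.sum()>15: mid.append((b+.003,np.percentile(s[k],[3,97]).mean()))
    mid=np.array(mid); po=np.polyfit(mid[:,0],mid[:,1],1); d=d+po[0]*p; d/=np.linalg.norm(d); c=c+po[1]*p
    p=np.array([-d[1],d[0]]); r=A[:,:2]-c; t=r@d; s=r@p
    fm=(abs(t+.058)<.02)&(abs(s)>.015)&(abs(s)<.03)&(A[:,2]>.012)&(A[:,2]<.06)
    if fm.sum()>10: c=c+d*(np.median(t[fm])+.058)
al=(abs(s)<.015)&(A[:,2]>.006)&(A[:,2]<.05)&(t<.12)
print(c.round(4),np.degrees(np.arctan2(d[1],d[0])).round(1),fm.sum(),np.percentile(t[al],[1,99]).round(3),len(mid))
go(*c,.008,np.degrees(np.arctan2(d[1],d[0])))
E
python3 look.py .486 -.1313 149.4
```

```text
t: 5.95
tcp_pos: [0.4889, -0.131, 0.1313]
tcp_rot: [-0.001, 0.261, 0.965, 0.0]
wrist_force: [0.8, 0.4, 0.7]
width: 1.0
grasp_force: 0.0
[ 0.4865 -0.1306] 149.6 355 [-0.118  0.077] 21
 a0 149.7 turn 0.2 then shift cm [ 0.33 -0.12 12.44]
```

```bash
python3 -m jog '[[[0.2,-0.1,4.2,0,8.5],[0,0,4.2,0,8.5],[0,0,3,0,8.5],[0,0,1,0,8.5],[0,0,0,0,8.5],[0,0,0,0,1.5],[0,0,0,0,1.5],[0,0,0,0,1.5],[0,0,0,0,1.5],[0,0,0,0,1.5],[0,0,0,0,1.5],[0,0,0,0,1.5],[0,0,0,0,1.5],[0,0,-2,0,1.5],[0,0,-4,0,1.5],[0,0,-4,0,1.5],[0,0,-5,0,1.5],[0,0,-5,0,1.5],[0,0,0,0,1.5]]]' 40; python3 -c "
from h import *
c,s=np.cos(1.0022),np.sin(1.0022)
for n in(-.066,0,.066): go(.4397-.005*c-n*s,.2847-.005*s+n*c,.1,237.4,n)"
```

```text
t: 7.9
tcp_pos: [0.4908, -0.1336, 0.2139]
tcp_rot: [0.006, 0.262, 0.965, -0.0]
wrist_force: [1.1, -0.1, -1.4]
width: 0.262
grasp_force: 39.6
-0.066 a0 149.6 turn -87.8 then shift cm [-31.99  20.24  11.39]
0 a0 149.6 turn -87.8 then shift cm [-31.99  26.84  11.39]
0.066 a0 149.6 turn -87.8 then shift cm [-31.99  33.44  11.39]
```

```bash
python3 -c "
from h import *
c,s=np.cos(1.0022),np.sin(1.0022)
n=-.066; go(.4397-.005*c-n*s,.2847-.005*s+n*c,.2,149.6,n)"
```

```text
-0.066 a0 149.6 turn 0.0 then shift cm [19.   32.74  1.39]
```

```bash
python3 -m jog '[[[2.4,4.1,0.2,0,1.5],[2.4,4.1,0.2,0,1.5],[2.4,4.1,0.2,0,1.5],[2.4,4.1,0.2,0,1.5],[2.4,4.1,0.2,0,1.5],[2.4,4.1,0.2,0,1.5],[2.4,4.1,0.2,0,1.5],[2.2,4,0,0,1.5],[0,0,0,-8,1.5],[0,0,0,-8,1.5],[0,0,0,-8,1.5],[0,0,0,-8,1.5],[0,0,0,-8,1.5],[0,0,0,-8,1.5],[0,0,0,-8,1.5],[0,0,0,-8,1.5],[0,0,0,-8,1.5],[0,0,0,-8,1.5],[0,0,0,-8,1.5],[0,0,0,0,1.5]]]'; python3 -c "
from h import *
print(ctrl.get_state()['joints'].round(2))
c,s=np.cos(1.0022),np.sin(1.0022)
n=-.066; go(.4397-.005*c-n*s,.2847-.005*s+n*c,.1,237.4,n)
im,W=cloud('wrist'); save(im,'w2')"
```

```text
t: 9.9
tcp_pos: [0.4879, 0.2455, 0.1925]
tcp_rot: [-0.001, -0.482, 0.876, 0.0]
wrist_force: [0.6, -0.5, -0.3]
width: 0.256
grasp_force: 39.7
[ 0.44  0.36  1.83  0.    0.95 -2.13]
-0.066 a0 -122.3 turn 0.3 then shift cm [-0.21 -0.43  9.25]
```

View pics/w2.png

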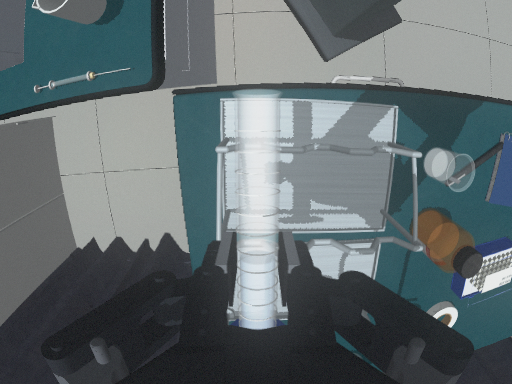

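Cylinder A is held over the far notch pair, mouth to the front, with its foot behind the high rail. I'll lower it.

```bash
python3 -m jog '[[[-0.2,-0.15,3,0,1.5],[0,0,3,0,1.5],[0,0,2.5,0,1.5],[0,0,1,0,1.5],[0,0,0.5,0,1.5],[0,0,0.5,0,1.5],[0,0,0,0,1.5],[0,0,0,0,1.5]]]'
```

```text
t: 10.75
tcp_pos: [0.4913, 0.2469, 0.0891]
tcp_rot: [0.001, -0.482, 0.876, -0.0]
wrist_force: [-0.1, 0.1, 0.1]
width: 0.259
grasp_force: 39.7
```

```bash
python3 -m jog '[[[0,0,0.3,0,1.5],[0,0,0.3,0,1.5],[0,0,0,0,1.5],[0,0,0,0,2.4],[0,0,0,0,2.6],[0,0,0,0,2.8],[0,0,0,0,3],[0,0,0,0,3],[0,0,0,0,3],[0,0,0,0,3]]]';python3 -m jog '[[[0,0,-1,0,3],[0,0,-3,0,3.5],[0,0,-4,0,5],[0,0,-4,0,5],[0,0,-4,0,8],[0,0,-4,0,8.5],[0,0,0,0,8.5],[0,0,0,0,8.5]]]'; cat > chk.py <<'E'
from h import *
im,W=cloud('wrist'); save(im,'chk'); A=W.reshape(-1,3); A=A[~np.isnan(A[:,0])]
c,s=np.cos(1.0022),np.sin(1.0022); r=A[:,:2]-[.4397,.2847]; x=r@[c,s]; y=r@[-s,c]
for n in(-.066,0,.066):
    m=(abs(y-n)<.006)&(A[:,2]>.05)&(A[:,2]<.16); o=[]
    for b in np.arange(-.1,.08,.02):
        k=m&(x>b)&(x<b+.02); o.append(np.percentile(A[k,2],95).round(3) if k.sum()>3 else None)
    print(n,o)
    f=(abs(y-n)<.03)&(abs(y-n)>.016)&(x>.04)&(x<.075)&(A[:,2]>.1)&(A[:,2]<.15); print('  foot',f.sum(),np.median(x[f]) if f.sum() else '')
E
python3 chk.py
```

```text
t: 11.75
tcp_pos: [0.4906, 0.2467, 0.0823]
tcp_rot: [-0.0, -0.482, 0.876, 0.0]
wrist_force: [-0.7, -0.2, -0.1]
width: 0.354
grasp_force: 0.0
t: 12.55
tcp_pos: [0.4911, 0.2468, 0.284]
tcp_rot: [0.001, -0.482, 0.876, -0.0]
wrist_force: [-0.4, -1.1, -0.2]
width: 0.995
grasp_force: 0.0
-0.066 [np.float64(0.068), np.float64(0.074), np.float64(0.082), np.float64(0.089), np.float64(0.096), np.float64(0.103), np.float64(0.11), np.float64(0.129), None]
  foot 244 0.044024933936829505
0 [None, None, np.float64(0.058), np.float64(0.057), None, None, None, np.float64(0.09), None]
  foot 122 0.04254632399354838
0.066 [None, None, np.float64(0.058), np.float64(0.058), None, None, None, np.float64(0.089), None]
  foot 112 0.04205536546924374
```

Cylinder A is seated, at about 19° of slope. Next is B.

```bash
python3 -m jog '[[[0,0,0,8.5,8.5],[0,0,0,8.5,8.5],[0,0,0,8.5,8.5],[0,0,0,8.5,8.5],[0,0,0,8.5,8.5],[0,0,0,8.5,8.5],[0,0,0,8.5,8.5],[0,0,0,8.5,8.5],[0,0,0,8.5,8.5],[0,0,0,8.5,8.5],[0,0,0,8.5,8.5],[0,0,0,8.5,8.5]]]'; python3 -c "
from h import *
go(.4323,-.2479,.13,135.9)"
```

```text
t: 13.8
tcp_pos: [0.4897, 0.2462, 0.2804]
tcp_rot: [-0.001, 0.381, 0.925, -0.001]
wrist_force: [-0.4, -0.3, -0.4]
width: 0.997
grasp_force: 0.0
 a0 135.3 turn -0.6 then shift cm [-30.26 -39.48  15.04]
```

```bash
python3 -m jog '[[[-2.75,-3.6,0,-0.6,8.5],[-2.75,-3.6,0,0,8.5],[-2.75,-3.6,0,0,8.5],[-2.75,-3.6,0,0,8.5],[-2.75,-3.6,0,0,8.5],[-2.75,-3.6,0,0,8.5],[-2.75,-3.6,0,0,8.5],[-2.75,-3.6,0,0,8.5],[-2.75,-3.6,0,0,8.5],[-2.75,-3.6,0,0,8.5],[-2.75,-3.5,2,0,8.5],[0,0,4.5,0,8.5],[0,0,4.5,0,8.5],[0,0,4,0,8.5],[0,0,0,0,8.5],[0,0,0,0,8.5]]]'; python3 look.py .4323 -.2479 135.9
```

```text
t: 15.4
tcp_pos: [0.4346, -0.2473, 0.1316]
tcp_rot: [-0.002, 0.373, 0.928, 0.0]
wrist_force: [-0.3, 0.3, -0.3]
width: 0.995
grasp_force: 0.0
[ 0.4333 -0.2473] 136.1 360 [-0.061  0.078] 21
 a0 136.2 turn 0.2 then shift cm [ 0.22 -0.13 12.5 ]
```

```bash
python3 -m jog '[[[0.2,-0.1,4.2,0,8.5],[0,0,4.2,0,8.5],[0,0,3,0,8.5],[0,0,0.9,0,8.5],[0,0,0,0,8.5],[0,0,0,0,1.5],[0,0,0,0,1.5],[0,0,0,0,1.5],[0,0,0,0,1.5],[0,0,0,0,1.5],[0,0,0,0,1.5],[0,0,0,0,1.5],[0,0,0,0,1.5],[0,0,-2,0,1.5],[0,0,-4,0,1.5],[0,0,-4,0,1.5],[0,0,-5,0,1.5],[0,0,-5,0,1.5],[0,0,0,0,1.5]]]' 40; python3 -c "
from h import *
c,s=np.cos(1.0022),np.sin(1.0022)
n=0; go(.4397-.005*c-n*s,.2847-.005*s+n*c,.2,136.1,n)"
```

```text
t: 17.35
tcp_pos: [0.4367, -0.2492, 0.2159]
tcp_rot: [0.006, 0.373, 0.928, -0.001]
wrist_force: [0.5, -0.4, -1.7]
width: 0.258
grasp_force: 39.6
0 a0 136.2 turn 0.1 then shift cm [36.71 38.19  1.59]
```

```bash
python3 -m jog '[[[3.4,3.5,0.1,0,1.5],[3.4,3.5,0.1,0,1.5],[3.4,3.5,0.1,0,1.5],[3.4,3.5,0.1,0,1.5],[3.4,3.5,0.1,0,1.5],[3.4,3.5,0.1,0,1.5],[3.4,3.5,0.1,0,1.5],[3.4,3.5,0.1,0,1.5],[3.4,3.5,0.1,0,1.5],[3.3,3.5,0.1,0,1.5],[3,3.2,0,0,1.5],[0,0,0,0,1.5]]]';  python3 -m jog '[[[0,0,0,-8.5,1.5],[0,0,0,-8.5,1.5],[0,0,0,-8.5,1.5],[0,0,0,-8.5,1.5],[0,0,0,-8.5,1.5],[0,0,0,-8.5,1.5],[0,0,0,-8.5,1.5],[0,0,0,-8.5,1.5],[0,0,0,-8.5,1.5],[0,0,0,-8.5,1.5],[0,0,0,-8.5,1.5],[0,0,0,-8,1.5],[0,0,0,0,1.5],[0,0,0,0,1.5]]]'; python3 -c "
from h import *
c,s=np.cos(1.0022),np.sin(1.0022)
n=0; go(.4397-.005*c-n*s,.2847-.005*s+n*c,.083,237.4,n)"
```

```text
t: 18.55
tcp_pos: [0.4311, 0.2886, 0.1989]
tcp_rot: [0.0, 0.371, 0.929, 0.001]
wrist_force: [-0.3, -0.2, -0.9]
width: 0.257
grasp_force: 39.7
t: 19.95
tcp_pos: [0.4309, 0.2834, 0.1989]
tcp_rot: [-0.0, -0.481, 0.877, -0.0]
wrist_force: [0.7, -0.1, -0.9]
width: 0.257
grasp_force: 39.7
0 a0 -122.5 turn 0.1 then shift cm [-0.09 -0.68 11.59]
```

```bash
python3 -m jog '[[[-0.1,-0.65,3,0,1.5],[0,0,3,0,1.5],[0,0,3,0,1.5],[0,0,1.3,0,1.5],[0,0,0.6,0,1.5],[0,0,0.6,0,1.5],[0,0,0,0,1.5],[0,0,0,0,1.5],[0,0,0,0,2.4],[0,0,0,0,2.6],[0,0,0,0,2.8],[0,0,0,0,3],[0,0,0,0,3.4],[0,0,0,0,3.6],[0,0,0,0,3.6]]]';python3 -m jog '[[[0,0,-1,0,3.6],[0,0,-3,0,3.6],[0,0,-4,0,5],[0,0,-4,0,5],[0,0,-4,0,8],[0,0,-4,0,8.5],[0,0,0,0,8.5],[0,0,0,0,8.5]]]'; python3 chk.py;  python3 -m jog '[[[0,0,0,8.5,8.5],[0,0,0,8.5,8.5],[0,0,0,8.5,8.5],[0,0,0,8.5,8.5],[0,0,0,8.5,8.5],[0,0,0,8.5,8.5],[0,0,0,8.5,8.5],[0,0,0,8.5,8.5],[0,0,0,8.5,8.5],[0,0,0,8.5,8.5],[0,0,0,8.5,8.5],[0,0,0,8.5,8.5],[0,0,0,8.5,8.5],[0,0,0,8.5,8.5],[0,0,0,8.5,8.5],[0,0,0,0,8.5]]]'; python3 -c "
from h import *
print(ctrl.get_state()['joints'].round(2))
a=-27.7
T=pose(); go(.4174-.008*.88,-.4456+.008*.465,.14,np.degrees(np.arctan2(T[1,0],T[0,0])))"
```

```text
t: 21.45
tcp_pos: [0.4371, 0.2814, 0.0843]
tcp_rot: [-0.0, -0.483, 0.876, -0.0]
wrist_force: [-0.6, -0.8, -0.3]
width: 0.424
grasp_force: 0.0
t: 22.25
tcp_pos: [0.4374, 0.2815, 0.2857]
tcp_rot: [0.001, -0.483, 0.876, 0.0]
wrist_force: [-0.1, -0.4, -0.8]
width: 0.999
grasp_force: 0.0
-0.066 [np.float64(0.068), np.float64(0.074), np.float64(0.081), np.float64(0.088), np.float64(0.096), np.float64(0.103), np.float64(0.11), np.float64(0.129), None]
  foot 232 0.04448939170420209
0 [np.float64(0.069), np.float64(0.074), np.float64(0.081), np.float64(0.088), np.float64(0.096), np.float64(0.103), np.float64(0.11), np.float64(0.128), None]
  foot 225 0.04452085034861502
0.066 [None, None, np.float64(0.058), None, None, None, None, np.float64(0.089), None]
  foot 124 0.04227158253524929
t: 23.9
tcp_pos: [0.4362, 0.2808, 0.2825]
tcp_rot: [-0.001, 0.573, 0.82, -0.002]
wrist_force: [-0.5, 0.6, -0.3]
width: 0.995
grasp_force: 0.0
[ 0.55  0.21  1.81 -0.    1.13  0.2 ]
 a0 110.1 turn -0.0 then shift cm [-66.96 -27.32  14.25]
```

```bash
python3 -m jog '[[[-4.5,-1.8,0,0,8.5],[-4.5,-1.8,0,0,8.5],[-4.5,-1.8,0,0,8.5],[-4.5,-1.8,0,0,8.5],[-4.5,-1.8,0,0,8.5],[-4.5,-1.8,0,0,8.5],[-4.5,-1.8,0,0,8.5],[-4.5,-1.8,0,0,8.5],[-4.5,-1.8,0,0,8.5],[-4.5,-1.8,0,0,8.5],[-4.5,-1.8,0,0,8.5],[-4.5,-1.8,0,0,8.5],[-4.5,-1.8,0,0,8.5],[-4.5,-1.8,0,0,8.5],[-4,-2,0,0,8.5],[0,0,0,0,8.5]]]';  python3 -m jog '[[[0,0,0,8.1,8.5],[0,0,0,8.1,8.5],[0,0,0,8.1,8.5],[0,0,0,8.1,8.5],[0,0,0,8.1,8.5],[0,0,0,8.1,8.5],[0,0,0,8.1,8.5],[0,0,0,8.1,8.5],[0,0,0,8.1,8.5],[0,0,0,8.1,8.5],[0,0,0,8.1,8.5],[0,0,0,8.1,8.5],[0,0,0,8.1,8.5],[0,0,0,8.1,8.5],[0,0,0,8.1,8.5],[0,0,0,8.1,8.5],[0,0,0,8.1,8.5],[0,0,0,0,8.5],[0,0,0,0,8.5]]]'; python3 look.py .4174 -.4456 -27.7; python3 - <<'E'
from h import *
print(ctrl.get_state()['joints'].round(2))
im,W=cloud('wrist'); save(im,'w3')
for t in('wash_bottle','jug_1'):
  for r in ctrl.cut_out('wrist',t):
    p=W[r['region']]; p=p[~np.isnan(p[:,0])]
    if len(p)>5: print(t,r['p'],np.percentile(p,[3,97],axis=0).round(3).tolist())
E
```

```text
t: 25.5
tcp_pos: [0.4123, -0.4459, 0.2827]
tcp_rot: [-0.0, 0.572, 0.82, -0.0]
wrist_force: [0.1, 0.2, -0.8]
width: 0.992
grasp_force: 0.0
t: 27.4
tcp_pos: [0.4133, -0.4406, 0.2836]
tcp_rot: [-0.0, 0.972, -0.235, -0.001]
wrist_force: [0.5, -0.0, -0.1]
width: 0.995
grasp_force: 0.0
[ 0.4211 -0.4488] -27.5 122 [-0.06   0.095] 21
 a0 -27.2 turn 0.3 then shift cm [ 1.05  0.35 27.58]
[-0.84  0.34  1.63  0.    1.18  1.21]
wash_bottle 0.67 [[0.489, -0.539, 0.043], [0.529, -0.497, 0.1]]
wash_bottle 0.28 [[0.501, -0.072, 0.005], [0.574, -0.022, 0.08]]
jug_1 0.89 [[0.326, -0.355, 0.0], [0.4, -0.306, 0.08]]
jug_1 0.68 [[0.5, -0.072, 0.003], [0.574, -0.022, 0.08]]
```

View pics/w3.png

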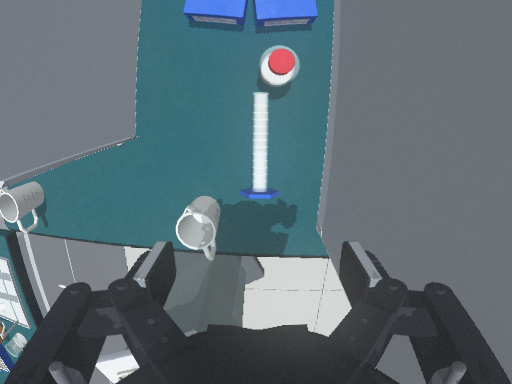

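Cylinder C lies at (260,145), its mouth just short of the wash bottle at (280,65). I'll descend with a closer look.

```bash
python3 -m jog '[[[0.2,0.35,4.5,0,8.5],[0,0,4.5,0,8.5],[0,0,4.5,0,8.5],[0,0,1,0,8.5],[0,0,0,0,8.5],[0,0,0,0,8.5]]]'; python3 look.py .4174 -.4456 -27.7
```

```text
t: 28.2
tcp_pos: [0.4146, -0.4465, 0.1412]
tcp_rot: [0.001, 0.971, -0.237, 0.001]
wrist_force: [0.2, 0.0, -0.4]
width: 0.996
grasp_force: 0.0
[ 0.4212 -0.4487] -27.5 294 [-0.06   0.095] 21
 a0 -27.5 turn 0.0 then shift cm [ 0.66 -0.11 13.38]
```

```bash
python3 -m jog '[[[-0.5,-0.1,4.2,0,8.5],[0,0,4.2,0,8.5],[0,0,3,0,8.5],[0,0,1.6,0,8.5],[0,0,0,0,8.5],[0,0,0,0,1.5],[0,0,0,0,1.5],[0,0,0,0,1.5],[0,0,0,0,1.5],[0,0,0,0,1.5],[0,0,0,0,1.5],[0,0,0,0,1.5],[0,0,0,0,1.5],[0,0,-2,0,1.5],[0,0,-4,0,1.5],[0,0,-4,0,1.5],[0,0,-5,0,1.5],[0,0,-5,0,1.5],[0,0,0,0,1.5]]]' 40; python3 -c "
from h import *
c,s=np.cos(1.0022),np.sin(1.0022)
n=.066; go(.4397-.013*c-n*s,.2847-.013*s+n*c,.2,110,n)"
```

```text
t: 30.15
tcp_pos: [0.4125, -0.4454, 0.2171]
tcp_rot: [0.004, 0.971, -0.237, 0.005]
wrist_force: [0.6, -0.4, -0.1]
width: 0.26
grasp_force: 39.5
0.066 a0 -27.5 turn -137.5 then shift cm [72.13 22.48  1.71]
```

```bash
python3 -m jog '[[[0,0,0,-8.1,1.5],[0,0,0,-8.1,1.5],[0,0,0,-8.1,1.5],[0,0,0,-8.1,1.5],[0,0,0,-8.1,1.5],[0,0,0,-8.1,1.5],[0,0,0,-8.1,1.5],[0,0,0,-8.1,1.5],[0,0,0,-8.1,1.5],[0,0,0,-8.1,1.5],[0,0,0,-8.1,1.5],[0,0,0,-8.1,1.5],[0,0,0,-8.1,1.5],[0,0,0,-8.1,1.5],[0,0,0,-8.1,1.5],[0,0,0,-8.1,1.5],[0,0,0,-8.1,1.5],[0,0,0,0,1.5]]]'; python3 -c "
from h import *
c,s=np.cos(1.0022),np.sin(1.0022)
n=.066; go(.4397+.002*c-n*s,.2847+.002*s+n*c,.2,110,n)"
```

```text
t: 31.95
tcp_pos: [0.4094, -0.4418, 0.2087]
tcp_rot: [-0.0, 0.571, 0.821, 0.0]
wrist_force: [0.6, -0.1, -0.7]
width: 0.256
grasp_force: 39.6
0.066 a0 110.3 turn 0.3 then shift cm [72.6  23.85  0.87]
```

```bash
python3 -m jog '[[[4.5,1.5,0,0,1.5],[4.5,1.5,0,0,1.5],[4.5,1.5,0,0,1.5],[4.5,1.5,0,0,1.5],[4.5,1.5,0,0,1.5],[4.5,1.5,0,0,1.5],[4.5,1.5,0,0,1.5],[4.5,1.5,0,0,1.5],[4.5,1.5,0,0,1.5],[4.5,1.5,0,0,1.5],[4.5,1.5,0,0,1.5],[4.5,1.5,0,0,1.5],[4.5,1.5,0,0,1.5],[4.5,1.5,0,0,1.5],[4.5,1.4,0,0,1.5],[4.5,1.4,0,0,1.5],[0,0,0,0,1.5]]]'; python3 -m jog '[[[0,0,0,-8.5,1.5],[0,0,0,-8.5,1.5],[0,0,0,-8.5,1.5],[0,0,0,-8.5,1.5],[0,0,0,-8.5,1.5],[0,0,0,-8.5,1.5],[0,0,0,-8.5,1.5],[0,0,0,-8.5,1.5],[0,0,0,-8.5,1.5],[0,0,0,-8.5,1.5],[0,0,0,-8.5,1.5],[0,0,0,-8.5,1.5],[0,0,0,-8.5,1.5],[0,0,0,-8.5,1.5],[0,0,0,-8.5,1.5],[0,0,0,0,1.5],[0,0,0,0,1.5]]]'; python3 -c "
from h import *
c,s=np.cos(1.0022),np.sin(1.0022)
n=.066; go(.4397+.002*c-n*s,.2847+.002*s+n*c,.083,237.4,n)"
```

```text
t: 33.65
tcp_pos: [0.3842, 0.3207, 0.2095]
tcp_rot: [-0.0, 0.572, 0.82, 0.002]
wrist_force: [0.8, -0.7, -0.4]
width: 0.261
grasp_force: 39.5
t: 35.35
tcp_pos: [0.384, 0.3152, 0.2091]
tcp_rot: [-0.0, -0.48, 0.877, -0.0]
wrist_force: [-0.5, 0.2, -0.3]
width: 0.257
grasp_force: 39.6
0.066 a0 -122.6 turn -0.0 then shift cm [-0.63  0.27 12.61]
```

```bash
python3 -m jog '[[[-0.6,0,3,0,1.5],[0,0,3,0,1.5],[0,0,3,0,1.5],[0,0,2,0,1.5],[0,0,0.8,0,1.5],[0,0,0.6,0,1.5],[0,0,0,0,1.5],[0,0,0,0,1.5],[0,0,0,0,2.4],[0,0,0,0,2.6],[0,0,0,0,2.8],[0,0,0,0,3],[0,0,0,0,3],[0,0,0,0,3],[0,0,0,0,3]]]';python3 -m jog '[[[0,0,-1,0,3],[0,0,-3,0,3.6],[0,0,-4,0,5],[0,0,-4,0,5],[0,0,-4,0,8],[0,0,-4,0,8.5],[0,0,0,0,8.5],[0,0,0,0,8.5]]]'; python3 chk.py;  python3 -m jog '[[[0,0,0,8.5,8.5],[0,0,0,8.5,8.5],[0,0,0,8.5,8.5],[0,0,0,8.5,8.5],[0,0,0,8.5,8.5],[0,0,0,8.5,8.5],[0,0,0,8.5,8.5],[0,0,0,8.5,8.5],[0,0,0,8.5,8.5],[0,0,0,8.5,8.5]]]'; python3 -c "
from h import *
print(ctrl.get_state()['joints'].round(2))
T=pose(); a=np.degrees(np.arctan2(T[1,0],T[0,0]));go(.5491-.03,-.0443,.25,a)"
```

```text
t: 36.85
tcp_pos: [0.3874, 0.3208, 0.0853]
tcp_rot: [0.0, -0.483, 0.876, -0.0]
wrist_force: [0.5, 0.5, -0.3]
width: 0.35
grasp_force: 0.0
t: 37.65
tcp_pos: [0.3876, 0.3209, 0.2867]
tcp_rot: [0.001, -0.483, 0.876, 0.0]
wrist_force: [0.3, -1.0, -0.5]
width: 0.995
grasp_force: 0.0
-0.066 [np.float64(0.068), np.float64(0.074), np.float64(0.081), np.float64(0.089), np.float64(0.096), np.float64(0.103), np.float64(0.11), np.float64(0.128), None]
  foot 203 0.04397323266022169
0 [np.float64(0.069), np.float64(0.074), np.float64(0.081), np.float64(0.088), np.float64(0.096), np.float64(0.103), np.float64(0.11), np.float64(0.129), None]
  foot 228 0.044774268636625814
0.066 [np.float64(0.068), np.float64(0.074), np.float64(0.081), np.float64(0.089), np.float64(0.096), np.float64(0.103), np.float64(0.11), np.float64(0.128), None]
  foot 240 0.04394632255794417
t: 38.7
tcp_pos: [0.3864, 0.32, 0.2833]
tcp_rot: [-0.001, 0.239, 0.971, -0.002]
wrist_force: [-0.8, -0.7, 0.2]
width: 0.998
grasp_force: 0.0
[ 0.67  0.18  1.84  0.    1.12 -0.42]
 a0 152.4 turn -0.0 then shift cm [-28.65 -26.12   3.33]
```

All three cylinders are seated. Next is jug A.

```bash
python3 -m jog '[[[-3.2,-2.9,0,0,8.5],[-3.2,-2.9,0,0,8.5],[-3.2,-2.9,0,0,8.5],[-3.2,-2.9,0,0,8.5],[-3.2,-2.9,0,0,8.5],[-3.2,-2.9,0,0,8.5],[-3.2,-2.9,0,0,8.5],[-3.2,-2.9,0,0,8.5],[-3.1,-2.9,0,0,8.5],[0,0,2,-6,8.5],[0,0,3,-6,8.5],[0,0,0,-6.2,8.5],[0,0,0,0,8.5],[0,0,0,0,8.5]]]'; cat > jug.py <<'E'
import sys
from h import *
from scipy.optimize import least_squares
# usage: jug.py x y ; refine jug from wrist view
c=np.array([float(v) for v in sys.argv[1:3]]); im,W=cloud('wrist'); save(im,'jug')
A=W.reshape(-1,3); A=A[~np.isnan(A[:,0])]
best=None
for r in ctrl.cut_out('wrist','jug_1'):
    p=W[r['region']]; p=p[~np.isnan(p[:,0])]
    if len(p)>50:
        m=np.median(p,0); d=np.hypot(*(m[:2]-c)); print('net',round(r['p'],2),m.round(3))
        if r['p']>.5 and (best is None or d<best[0]): best=(d,p)
q=best[1]; c=np.median(q[q[:,2]>.06],0)[:2]
q=A[(np.hypot(*(A[:,:2]-c).T)<.075)]; rim=q[(q[:,2]>.074)&(q[:,2]<.086)]
f=np.array([*c])
for _ in range(4):
    k=rim[abs(np.hypot(*(rim[:,:2]-f).T)-.0255)<(.012 if _<2 else .005)]
    f=least_squares(lambda v:np.hypot(k[:,0]-v[0],k[:,1]-v[1])-.0258,f,loss='soft_l1',f_scale=.002).x
r=q[:,:2]-f; R_=np.hypot(*r.T); h=r[(R_>.036)&(R_<.06)&(q[:,2]>.035)&(q[:,2]<.08)]
e=np.median(h,0); ang=np.degrees(np.arctan2(e[1],e[0]))
print('jug',f.round(4),'n',len(k),'handle',ang.round(1),'std',np.std(h@[-e[1],e[0]])/np.linalg.norm(e),len(h),R_[(q[:,2]>.035)].max())
for a in(ang,ang+180): go(*f,.045,a)
E
python3 jug.py .5491 -.0443
```

```text
t: 40.1
tcp_pos: [0.5224, -0.0426, 0.2344]
tcp_rot: [-0.001, 0.081, 0.997, 0.0]
wrist_force: [-0.1, 0.3, -0.6]
width: 0.996
grasp_force: 0.0
net 0.66 [ 0.559 -0.045  0.053]
net 0.56 [ 0.373 -0.318  0.055]
jug [ 0.5494 -0.0451] n 522 handle 168.2 std 0.0023097562462761705 167 0.07806754107174628
 a0 170.8 turn 2.6 then shift cm [-2.65  0.29 19.03]
 a0 170.8 turn -177.4 then shift cm [ 2.65 -0.29 19.03]
```

View pics/jug.png

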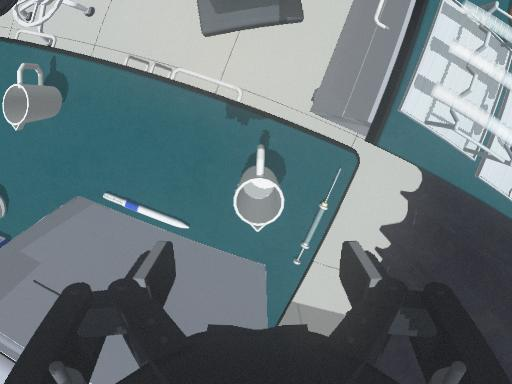

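```bash
python3 -m jog '[[[-2.6,0.3,3,1.6,8.5],[0,0,4,0,8.5],[0,0,4,0,8.5],[0,0,4,0,8.5],[0,0,3.5,0,8.5],[0,0,1.1,0,8.5],[0,0,0,0,8.5],[0,0,0,0,8.5],[0,0,0,0,4.5],[0,0,0,0,4.5],[0,0,0,0,4.5],[0,0,0,0,4.5],[0,0,0,0,4.5],[0,0,0,0,4.5],[0,0,0,0,4.5]]]' 30; python3 -c "
from h import *
print(ctrl.get_state()['joints'].round(2));go(.5494,-.0451,.045,169.2)"
```

```text
t: 41.7
tcp_pos: [0.5503, -0.0442, 0.0411]
tcp_rot: [0.002, 0.093, 0.996, -0.0]
wrist_force: [-0.3, -1.9, 7.6]
width: 0.625
grasp_force: 30.2
[-0.1   0.6   1.89 -0.    0.64 -1.49]
 a0 169.3 turn 0.1 then shift cm [ 0.08 -0.1  -0.39]
```

```bash
cat > hk.py <<'E'
import sys
from h import *
# hk.py hook_y hx handle_deg_rel(+1 toward +y) tool_sign z [a]
hy,hx,sg,ts,z=map(float,sys.argv[1:6]); v=np.load('/tmp/stand.npy'); c,s=np.cos(v[2]),np.sin(v[2])
X=np.array([c,s]);Y=np.array([-s,c]); p=v[:2]+hx*X+hy*Y-sg*.0375*Y
ang=np.degrees(v[2])+90*sg+(180 if ts<0 else 0)
T=pose(); a0=np.degrees(np.arctan2(T[1,0],T[0,0]))
print(p,ctrl.get_state()['joints'].round(2)); go(*p,z,a0,'no turn'); go(*p,z,ang,'turned')
E
python3 -m jog '[[[0,0,-3,0,4.5],[0,0,-5,0,4.5],[0,0,-5,0,4.5],[0,0,-5,0,4.5],[0,0,-5,0,4.5],[0,0,0,0,4.5]]]'; python3 hk.py -.1 -.16 1 1 .27
```

```text
t: 42.3
tcp_pos: [0.553, -0.0443, 0.2777]
tcp_rot: [0.007, 0.093, 0.996, -0.0]
wrist_force: [1.7, 0.7, -0.4]
width: 0.629
grasp_force: 31.9
[0.58316676 0.2341717 ] [-0.1   0.26  1.75 -0.    1.11 -1.49]
no turn a0 169.3 turn -0.0 then shift cm [ 2.19 27.92  0.77]
turned a0 169.3 turn 20.2 then shift cm [11.71 25.44  0.77]
```

```bash
python3 -m jog '[[[0.4,4.6,0,0,4.5],[0.4,4.6,0,0,4.5],[0.4,4.6,0,0,4.5],[0.4,4.6,0,0,4.5],[0.3,4.6,0,0,4.5],[0.3,4.6,0,0,4.5],[0,0,0,7,4.5],[0,0,0,7,4.5],[0,0,0,6.2,4.5],[0,0,0,0,4.5],[0,0,0,0,4.5]]]'; python3 hk.py -.1 -.16 1 1 .241; python3 - <<'E'
from h import *
im,W=cloud('top'); save(cv2.resize(im[90:250,90:290],None,fx=3.5,fy=3.5),'hk1')
im,W=cloud('wrist'); save(im,'hk1w')
E
```

```text
t: 43.4
tcp_pos: [0.5782, 0.2313, 0.2691]
tcp_rot: [-0.0, 0.265, 0.964, -0.0]
wrist_force: [-0.7, 0.1, -0.5]
width: 0.629
grasp_force: 32.1
[0.58316676 0.2341717 ] [ 0.36  0.38  1.6  -0.    1.16 -0.67]
no turn a0 149.3 turn -0.0 then shift cm [-0.28  0.5   2.81]
turned a0 149.3 turn 0.2 then shift cm [-0.28  0.5   2.81]
```

View pics/hk1w.png

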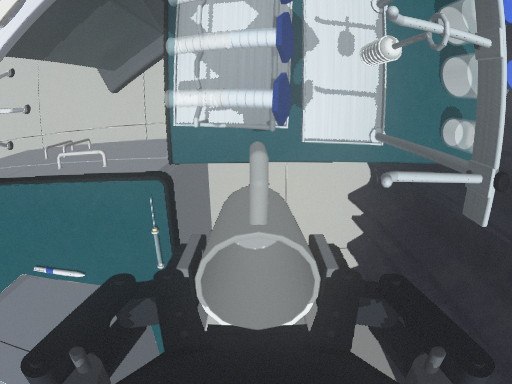

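The wrist view shows jug A's handle pointing up the picture at (258,180), and the far hook's prong at (385–480,178). I'll check their relative position from the depth.

```bash
python3 - <<'E'
from h import *
T=pose(); im,W=cloud('wrist'); L=(W-T[:3,3])@T[:3,:3]  # tool frame
rad=lambda r,c:L[r[0]:r[1],c[0]:c[1]].reshape(-1,3)
h=rad((172,186),(395,470)); h=h[~np.isnan(h[:,0])]; h=h[h[:,2]<.06]
print('prong',len(h),np.percentile(h,[3,50,97],axis=0).round(4).tolist())
t=rad((168,190),(378,394)); t=t[~np.isnan(t[:,0])];t=t[t[:,2]<.06]; print('tip',np.percentile(t,[3,50,97],axis=0).round(4).tolist())
g=rad((140,222),(246,272)); g=g[~np.isnan(g[:,0])]; g=g[g[:,2]<.06]
print('handle',len(g),np.percentile(g,[3,50,97],axis=0).round(4).tolist())
E
```

```text
prong 782 [[0.0294, 0.0885, 0.0254], [0.0332, 0.1179, 0.027], [0.0359, 0.1517, 0.0302]]
tip [[0.0306, 0.0726, 0.0119], [0.0343, 0.0757, 0.0151], [0.0363, 0.0845, 0.026]]
handle 1711 [[0.0235, -0.0051, -0.0318], [0.0414, 0.0005, -0.0286], [0.0553, 0.0066, 0.0178]]
```

```bash
python3 -m jog '[[[-0.4,0,1.4,0,4.5],[0,0,1.4,0,4.5],[0,0,0,0,4.5],[0,1,0,0,4.5],[0,2,0,0,4.5],[0,2,0,0,4.5],[0,1,0,0,4.5],[0,0,0,0,4.5],[0,0,0,0,4.5]]]'; python3 hk.py -.1 -.058 1 1 .241;  python3 - <<'E'
from h import *
im,W=cloud('wrist'); save(im,'hk2w')
E
```

```text
t: 44.45
tcp_pos: [0.6124, 0.2808, 0.2411]
tcp_rot: [-0.0, 0.266, 0.964, -0.0]
wrist_force: [-0.6, 0.3, -0.1]
width: 0.627
grasp_force: 32.1
[0.63557315 0.32167925] [ 0.41  0.49  1.51 -0.    1.15 -0.62]
no turn a0 149.1 turn -0.0 then shift cm [0.11 4.7  0.01]
turned a0 149.1 turn 0.1 then shift cm [0.11 4.7  0.01]
```

View pics/hk2w.png

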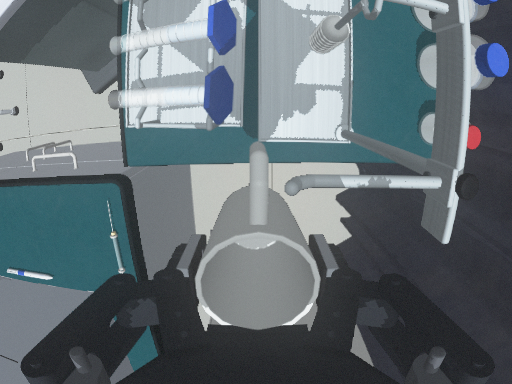

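The tip at (292,187) is just short of the handle and lined up with the opening. I'll push on and lower.

```bash
python3 -m jog '[[[0,1,0,0,4.5],[0,1.2,0,0,4.5],[0,1.2,0,0,4.5],[0,1.2,0,0,4.5],[0,0,0,0,4.5],[0,0,0,0,4.5]]]'; python3 -m jog '[[[0,0,0.8,0,4.5],[0,0,0.7,0,4.5],[0,0,0.4,0,4.5],[0,0,0,0,4.5],[0,0,0,0,4.5]]]'; python3 hk.py -.1 -.058 1 1 .220
```

```text
t: 45.1
tcp_pos: [0.6362, 0.3207, 0.2409]
tcp_rot: [-0.0, 0.266, 0.964, -0.0]
wrist_force: [-0.1, -0.2, -1.1]
width: 0.624
grasp_force: 32.1
t: 45.6
tcp_pos: [0.6363, 0.3202, 0.2221]
tcp_rot: [-0.0, 0.266, 0.964, -0.0]
wrist_force: [0.6, 0.1, -0.1]
width: 0.625
grasp_force: 32.1
[0.63557315 0.32167925] [ 0.45  0.56  1.42  0.    1.16 -0.58]
no turn a0 149.1 turn -0.0 then shift cm [0.14 0.09 0.21]
turned a0 149.1 turn 0.0 then shift cm [0.14 0.09 0.21]
```

Now I'll ease down another 2 mm and open slowly.

```bash
python3 -m jog '[[[0,0,0.2,0,4.5],[0,0,0,0,4.5],[0,0,0,0,5.3],[0,0,0,0,5.5],[0,0,0,0,5.7],[0,0,0,0,5.9],[0,0,0,0,6.1],[0,0,0,0,6.3],[0,0,0,0,6.5],[0,0,0,0,6.5],[0,0,0,0,6.5],[0,0,0,0,6.5],[0,0,0,0,6.5],[0,0,0,0,6.5]]]';  python3 - <<'E'
from h import *
im,W=cloud('wrist'); save(im,'hk3w')
E
```

```text
t: 47.0
tcp_pos: [0.6363, 0.3203, 0.2203]
tcp_rot: [-0.0, 0.266, 0.964, -0.0]
wrist_force: [0.7, 0.3, -0.6]
width: 0.759
grasp_force: 0.0
```

View pics/hk3w.png

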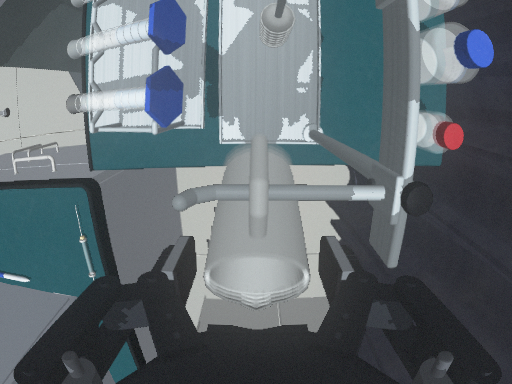

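Jug A now hangs on the far hook with the prong through its handle. I'll raise the arm and go to jug B.

```bash
python3 -m jog '[[[0,0,-1,0,6.5],[0,0,-2,0,6.5],[0,0,-3,0,6.5],[0,0,-4,0,6.5],[0,0,-4,0,8.5],[0,0,0,0,8.5]]]'; python3 -c "
from h import *
T=pose(); a=np.degrees(np.arctan2(T[1,0],T[0,0]));go(.40,-.32,.34,a)"
```

```text
t: 47.65
tcp_pos: [0.6388, 0.3215, 0.3689]
tcp_rot: [0.005, 0.266, 0.964, 0.004]
wrist_force: [0.4, 0.5, 0.5]
width: 0.994
grasp_force: 0.0
 a0 149.1 turn -0.0 then shift cm [-12.43 -67.31   2.89]
```

```bash
python3 -m jog '[[[-0.83,-4.5,0,0,8.5],[-0.83,-4.5,0,0,8.5],[-0.83,-4.5,0,0,8.5],[-0.83,-4.5,0,0,8.5],[-0.83,-4.5,0,0,8.5],[-0.83,-4.5,0,0,8.5],[-0.83,-4.5,0,0,8.5],[-0.83,-4.5,0,0,8.5],[-0.83,-4.5,0,0,8.5],[-0.83,-4.5,0,0,8.5],[-0.83,-4.5,0,0,8.5],[-0.83,-4.5,0,0,8.5],[-0.83,-4.5,0,0,8.5],[-0.83,-4.5,0,0,8.5],[-0.83,-4.5,1,0,8.5],[0,0,1,0,8.5],[0,0,0,0,8.5]]]'; python3 -m jog '[[[0,0,0,8.4,8.5],[0,0,0,8.4,8.5],[0,0,0,8.4,8.5],[0,0,0,8.4,8.5],[0,0,0,8.4,8.5],[0,0,0,8.4,8.5],[0,0,0,8.4,8.5],[0,0,0,8.4,8.5],[0,0,0,8.4,8.5],[0,0,0,8.4,8.5],[0,0,0,8.4,8.5],[0,0,0,8.4,8.5],[0,0,0,8.4,8.5],[0,0,0,8.4,8.5],[0,0,0,8.4,8.5],[0,0,0,8.4,8.5],[0,0,0,8.4,8.5],[0,0,0,8.4,8.5],[0,0,0,7.4,8.5],[0,0,0,0,8.5]]]'; python3 jug.py .375 -.325; python3 -c "
from h import *
print(ctrl.get_state()['joints'].round(2))"
```

```text
t: 49.35
tcp_pos: [0.3955, -0.3231, 0.3392]
tcp_rot: [-0.001, 0.268, 0.964, 0.001]
wrist_force: [-0.4, 0.4, -0.4]
width: 0.996
grasp_force: 0.0
t: 51.35
tcp_pos: [0.3975, -0.3216, 0.341]
tcp_rot: [0.0, 0.997, -0.082, 0.0]
wrist_force: [0.1, -0.3, 0.1]
width: 0.994
grasp_force: 0.0
net 0.61 [ 0.364 -0.329  0.043]
jug [ 0.3754 -0.3301] n 281 handle 169.9 std 0.002218619942325358 58 0.07189919881550329
 a0 -9.2 turn -179.1 then shift cm [ 2.02 -1.18 29.58]
 a0 -9.2 turn 0.9 then shift cm [-2.02  1.18 29.58]
[-0.7   0.14  1.76  0.    1.24  1.03]
```

```bash
python3 -m jog '[[[-0.8,0.8,4.5,0.9,8.5],[0,0,4.5,0,8.5],[0,0,3,0,8.5],[0,0,0,0,8.5],[0,0,0,0,8.5]]]'; python3 jug.py .375 -.328
```

```text
t: 51.95
tcp_pos: [0.388, -0.3294, 0.2209]
tcp_rot: [-0.0, 0.996, -0.089, -0.0]
wrist_force: [0.7, -0.3, 0.7]
width: 0.993
grasp_force: 0.0
net 0.83 [ 0.363 -0.328  0.049]
jug [ 0.3755 -0.3305] n 566 handle 169.4 std 0.0022992321688621313 98 0.07421827271825805
 a0 -10.3 turn -179.7 then shift cm [ 1.3  -0.27 17.73]
 a0 -10.3 turn 0.3 then shift cm [-1.3   0.27 17.73]
```

View pics/jug.png

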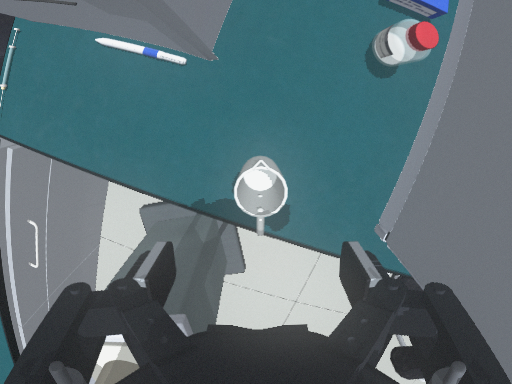

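Jug B is under the gripper at (260,190), its handle toward the robot at (261,222), and the bottle is well clear. I'll grasp it.

```bash
python3 -m jog '[[[-1.3,0.2,3,0.3,8.5],[0,0,4,0,8.5],[0,0,4,0,8.5],[0,0,4,0,8.5],[0,0,2.2,0,8.5],[0,0,0.9,0,8.5],[0,0,0,0,8.5],[0,0,0,0,8.5],[0,0,0,0,4.5],[0,0,0,0,4.5],[0,0,0,0,4.5],[0,0,0,0,4.5],[0,0,0,0,4.5],[0,0,0,0,4.5],[0,0,0,0,4.5]]]' 30; python3 -m jog '[[[0,0,-3,0,4.5],[0,0,-5,0,4.5],[0,0,-5,0,4.5],[0,0,-5,0,4.5],[0,0,-5,0,4.5],[0,0,-5,0,4.5],[0,0,0,0,4.5]]]'; python3 hk.py .1 -.16 -1 -1 .3
```

```text
t: 53.55
tcp_pos: [0.3752, -0.3298, 0.0407]
tcp_rot: [0.001, 0.996, -0.093, 0.001]
wrist_force: [-1.5, 0.4, 8.6]
width: 0.62
grasp_force: 29.7
t: 54.25
tcp_pos: [0.377, -0.3314, 0.3271]
tcp_rot: [0.004, 0.996, -0.093, 0.006]
wrist_force: [0.3, -0.0, -2.1]
width: 0.623
grasp_force: 32.0
[0.34723955 0.37546343] [-0.74  0.13  1.8   0.    1.2   1.01]
no turn a0 -10.7 turn -0.0 then shift cm [-16.01 -68.92   2.71]
turned a0 -10.7 turn -159.8 then shift cm [38.87 59.12  2.71]
```

```bash
python3 -m jog '[[[0,0,0,-8.4,4.5],[0,0,0,-8.4,4.5],[0,0,0,-8.4,4.5],[0,0,0,-8.4,4.5],[0,0,0,-8.4,4.5],[0,0,0,-8.4,4.5],[0,0,0,-8.4,4.5],[0,0,0,-8.4,4.5],[0,0,0,-8.4,4.5],[0,0,0,-8.4,4.5],[0,0,0,-8.4,4.5],[0,0,0,-8.4,4.5],[0,0,0,-8.4,4.5],[0,0,0,-8.4,4.5],[0,0,0,-8.4,4.5],[0,0,0,-8.4,4.5],[0,0,0,-8.4,4.5],[0,0,0,-8.4,4.5],[0,0,0,-8.4,4.5],[0,0,0,0,4.5]]]'; python3 -m jog '[[[1.34,4,0,0,4.5],[1.34,4,0,0,4.5],[1.34,4,0,0,4.5],[1.34,4,0,0,4.5],[1.34,4,0,0,4.5],[1.34,4,0,0,4.5],[1.34,4,0,0,4.5],[1.34,4,0,0,4.5],[3.5,3.35,0,0,4.5],[3.5,3.35,0,0,4.5],[3.5,3.35,0,0,4.5],[3.5,3.35,0,0,4.5],[3.5,3.35,0,0,4.5],[3.5,3.35,0,0,4.5],[3.5,3.35,0,0,4.5],[3.5,3.35,0,0,4.5],[0,0,0,0,4.5],[0,0,0,0,4.5]]]'; python3 hk.py .1 -.16 -1 -1 .27
```

```text
t: 56.25
tcp_pos: [0.374, -0.3287, 0.3188]
tcp_rot: [-0.0, 0.267, 0.964, 0.0]
wrist_force: [-1.3, 0.1, -0.7]
width: 0.623
grasp_force: 32.0
t: 58.05
tcp_pos: [0.3455, 0.3749, 0.3187]
tcp_rot: [-0.0, 0.268, 0.963, -0.001]
wrist_force: [-0.5, -0.6, -1.9]
width: 0.625
grasp_force: 32.2
[0.34723955 0.37546343] [ 0.8   0.15  1.79 -0.    1.2  -0.22]
no turn a0 148.9 turn -0.0 then shift cm [-0.12  0.14  4.87]
turned a0 148.9 turn -0.2 then shift cm [-0.12  0.14  4.87]
```

```bash
python3 -m jog '[[[-0.2,0.1,3,0,4.5],[0,0,3,0,4.5],[0,0,1.75,0,4.5],[0,0,0,0,4.5],[0,0,0,0,4.5]]]'; python3 - <<'E'
from h import *
im,W=cloud('wrist'); a=im; im2,W2=cloud('scene'); b=cv2.resize(im2[80:220,90:250],(512,448)); save(np.vstack([a[:,:]]),'hk4w'); save(b,'hk4s')
T=pose(); L=(W-T[:3,3])@T[:3,:3]; L2=(W2-T[:3,3])@T[:3,:3]
for n,Q in(('w',L),('s',L2)):
    q=Q.reshape(-1,3); q=q[~np.isnan(q[:,0])]
    p=q[(q[:,0]<-.015)&(q[:,0]>-.06)&(q[:,1]>.09)&(q[:,1]<.145)&(abs(q[:,2])<.02)]; t=q[(q[:,0]<-.015)&(q[:,0]>-.06)&(q[:,1]>.06)&(q[:,1]<.08)&(abs(q[:,2])<.03)]
    h=q[(q[:,0]<-.03)&(q[:,0]>-.065)&(abs(q[:,1])<.012)&(abs(q[:,2])<.045)]
    for k,v in(('prong',p),('tip',t),('handle',h)): print(n,k,len(v),np.percentile(v,[5,50,95],axis=0).round(4).tolist() if len(v) else '')
E
python3 hk.py .1 -.058 -1 -1 .241
```

```text
t: 58.55
tcp_pos: [0.349, 0.3733, 0.2422]
tcp_rot: [-0.0, 0.269, 0.963, -0.0]
wrist_force: [0.3, 0.8, -0.7]
width: 0.627
grasp_force: 32.2
w prong 475 [[-0.0379, 0.1047, -0.0002], [-0.0343, 0.1221, 0.0015], [-0.0328, 0.1425, 0.0053]]
w tip 0 
w handle 0 
s prong 14 [[-0.0395, 0.0988, -0.0037], [-0.0367, 0.1188, -0.0018], [-0.0336, 0.1409, 0.0]]
s tip 5 [[-0.0392, 0.0677, -0.0159], [-0.0357, 0.0718, -0.0129], [-0.0336, 0.0752, -0.0043]]
s handle 47 [[-0.0547, -0.0036, -0.0326], [-0.0466, -0.0009, -0.0119], [-0.0329, 0.0028, 0.0151]]
[0.39964594 0.46297098] [ 0.8   0.24  1.87 -0.    1.03 -0.23]
no turn a0 148.8 turn -0.0 then shift cm [ 0.3  10.19  0.21]
turned a0 148.8 turn -0.3 then shift cm [ 0.25 10.19  0.21]
```

View pics/hk4s.png

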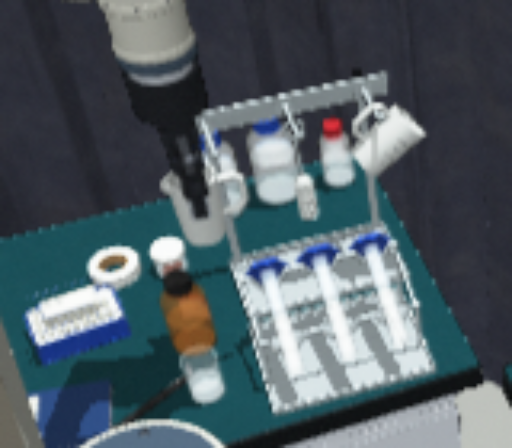

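The scene view shows jug A hanging at (390,140), three cylinders in the drainer, and jug B in front of the near hook with its handle at (228,190). The numbers line up, so I'll insert.

```bash
python3 -m jog '[[[0.15,1,0,0,4.5],[0,2,0,0,4.5],[0,2,0,0,4.5],[0,0.8,0,0,4.5],[0,0,0,0,4.5],[0,0,0,0,4.5]]]'; python3 -m jog '[[[0,1,0,0,4.5],[0,1.2,0,0,4.5],[0,1.2,0,0,4.5],[0,1,0,0,4.5],[0,0,0,0,4.5],[0,0,0,0,4.5]]]'; python3 -m jog '[[[0,0,0.8,0,4.5],[0,0,0.8,0,4.5],[0,0,0.4,0,4.5],[0,0,0,0,4.5],[0,0,0,0,4.5]]]'; python3 hk.py .1 -.058 -1 -1 .220
```

```text
t: 59.25
tcp_pos: [0.3768, 0.4244, 0.2418]
tcp_rot: [-0.0, 0.268, 0.963, -0.0]
wrist_force: [-0.7, -0.0, -0.3]
width: 0.625
grasp_force: 32.3
t: 59.85
tcp_pos: [0.3998, 0.4624, 0.2414]
tcp_rot: [-0.0, 0.268, 0.963, -0.0]
wrist_force: [-0.2, -0.0, -1.5]
width: 0.628
grasp_force: 32.3
t: 60.35
tcp_pos: [0.3999, 0.4622, 0.2216]
tcp_rot: [-0.0, 0.268, 0.963, -0.0]
wrist_force: [1.2, -0.6, -0.7]
width: 0.623
grasp_force: 32.3
[0.39964594 0.46297098] [ 0.84  0.41  1.67 -0.    1.06 -0.19]
no turn a0 148.9 turn -0.0 then shift cm [0.05 0.05 0.16]
turned a0 148.9 turn -0.2 then shift cm [0.05 0.05 0.16]
```

```bash
python3 -m jog '[[[0,0,0.15,0,4.5],[0,0,0,0,4.5],[0,0,0,0,5.3],[0,0,0,0,5.5],[0,0,0,0,5.7],[0,0,0,0,5.9],[0,0,0,0,6.1],[0,0,0,0,6.3],[0,0,0,0,6.5],[0,0,0,0,6.5],[0,0,0,0,6.5],[0,0,0,0,6.5],[0,0,0,0,6.5],[0,0,0,0,6.5]]]'; python3 -m jog '[[[0,0,-1,0,6.5],[0,0,-2,0,6.5],[0,0,-3,0,6.5],[0,0,-4,0,6.5],[0,0,-4,0,8.5],[0,0,-4,0,8.5],[3,-3,0,0,8.5],[3,-3,0,0,8.5],[3,-3,0,0,8.5],[3,-3,0,0,8.5],[3,-3,0,0,8.5],[3,-3,0,0,8.5],[0,0,0,0,8.5],[0,0,0,0,8.5],[0,0,0,0,8.5],[0,0,0,0,8.5],[0,0,0,0,8.5],[0,0,0,0,8.5],[0,0,0,0,8.5],[0,0,0,0,8.5]]]'; python3 - <<'E'
from h import *
im2,W2=cloud('scene'); save(cv2.resize(im2[80:220,90:250],(512,448)),'fin')
for n in('scene','top'):
  im,W=cloud(n)
  for t in('amber_bottle','small_beaker','wash_bottle','brush','jug_1'):
    for r in ctrl.cut_out(n,t)[:2]:
      p=W[r['region']]; p=p[~np.isnan(p[:,0])]
      if len(p)>5: print(n,t,round(r['p'],2),np.median(p,0).round(3))
E
```

```text
t: 61.75
tcp_pos: [0.3999, 0.4624, 0.2203]
tcp_rot: [0.0, 0.268, 0.963, 0.0]
wrist_force: [-0.4, -1.1, 0.0]
width: 0.763
grasp_force: 0.0
t: 63.75
tcp_pos: [0.153, 0.4011, 0.4002]
tcp_rot: [-0.0, 0.268, 0.963, -0.0]
wrist_force: [0.1, 0.3, -0.5]
width: 0.995
grasp_force: 0.0
scene amber_bottle 0.88 [0.323 0.419 0.072]
scene small_beaker 0.46 [0.284 0.356 0.039]
scene brush 0.39 [0.521 0.398 0.141]
scene jug_1 0.78 [0.418 0.437 0.209]
scene jug_1 0.78 [0.601 0.328 0.21 ]
top amber_bottle 0.57 [0.327 0.422 0.091]
top small_beaker 0.59 [0.283 0.361 0.024]
top wash_bottle 0.69 [ 0.501 -0.507  0.076]
top wash_bottle 0.58 [0.605 0.332 0.209]
top brush 0.73 [0.381 0.315 0.085]
top brush 0.65 [0.518 0.4   0.141]
top jug_1 0.77 [0.427 0.435 0.208]
top jug_1 0.57 [0.605 0.332 0.206]
```

View pics/fin.png

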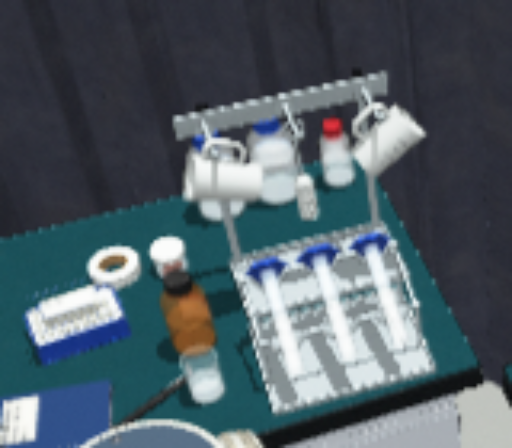

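Both jugs hang: B at (225,170), perhaps still swinging, and A at (390,140). The brush, bottles and beaker have not moved. I'll wait for it to settle and compare.

```bash
Z='[[[0,0,0,0,8.5],[0,0,0,0,8.5],[0,0,0,0,8.5],[0,0,0,0,8.5],[0,0,0,0,8.5],[0,0,0,0,8.5],[0,0,0,0,8.5],[0,0,0,0,8.5],[0,0,0,0,8.5],[0,0,0,0,8.5],[0,0,0,0,8.5],[0,0,0,0,8.5],[0,0,0,0,8.5],[0,0,0,0,8.5],[0,0,0,0,8.5],[0,0,0,0,8.5],[0,0,0,0,8.5],[0,0,0,0,8.5],[0,0,0,0,8.5],[0,0,0,0,8.5]]]'
python3 -m jog '[[[0,0,0,0,8.5],[0,0,0,0,8.5],[0,0,0,0,8.5],[0,0,0,0,8.5],[0,0,0,0,8.5],[0,0,0,0,8.5],[0,0,0,0,8.5],[0,0,0,0,8.5],[0,0,0,0,8.5],[0,0,0,0,8.5],[0,0,0,0,8.5],[0,0,0,0,8.5],[0,0,0,0,8.5],[0,0,0,0,8.5],[0,0,0,0,8.5],[0,0,0,0,8.5],[0,0,0,0,8.5],[0,0,0,0,8.5],[0,0,0,0,8.5],[0,0,0,0,8.5]]]'
python3 - <<'E'
from h import *
old=None
v=np.load('/tmp/stand.npy'); c,s=np.cos(v[2]),np.sin(v[2])
for i in range(6):
    im,W=cloud('scene'); g=im[80:220,90:250].astype(int)
    if old is not None: print('diff',np.abs(g-old).max(-1)[20:80].mean().round(2),(np.abs(g-old).max(-1)>40).sum())
    old=g
p=W.reshape(-1,3); p=p[~np.isnan(p[:,0])]; r=p[:,:2]-v[:2]; x=r@[c,s]; y=r@[-s,c]
for hy in(-.1,.1):
    m=(x>-.1)&(x<-.012)&(abs(y-hy)<.07)&(p[:,2]>.13)&(p[:,2]<.3); print(hy,np.percentile(np.c_[x,y-hy,p[:,2]][m],[2,50,98],axis=0).round(3).tolist())
E
```

```text
t: 66.4
tcp_pos: [0.1528, 0.4011, 0.4003]
tcp_rot: [0.0, 0.268, 0.963, -0.0]
wrist_force: [-1.3, 0.0, 0.6]
width: 0.997
grasp_force: 0.0
diff 3.38 143
diff 2.94 106
diff 1.95 25
diff 1.91 22
diff 2.81 98
-0.1 [[-0.085, -0.054, 0.173], [-0.072, -0.004, 0.211], [-0.032, 0.029, 0.252]]
0.1 [[-0.084, -0.028, 0.17], [-0.071, 0.009, 0.211], [-0.03, 0.056, 0.25]]
```

```bash
for i in 1 2 3 4; do python3 -m jog '[[[0,0,0,0,8.5],[0,0,0,0,8.5],[0,0,0,0,8.5],[0,0,0,0,8.5],[0,0,0,0,8.5],[0,0,0,0,8.5],[0,0,0,0,8.5],[0,0,0,0,8.5],[0,0,0,0,8.5],[0,0,0,0,8.5],[0,0,0,0,8.5],[0,0,0,0,8.5],[0,0,0,0,8.5],[0,0,0,0,8.5],[0,0,0,0,8.5],[0,0,0,0,8.5],[0,0,0,0,8.5],[0,0,0,0,8.5],[0,0,0,0,8.5],[0,0,0,0,8.5]]]' | head -1; done
python3 - <<'E'
from h import *
old=None
for i in range(9):
    im,W=cloud('scene'); g=im[80:220,90:250].astype(int)
    if old is not None:
        d=np.abs(g-old).max(-1); print((d[:,:85]>40).sum(),(d[:,100:]>40).sum(), end=' | ')
    old=g
save(cv2.resize(im[80:220,90:250],(512,448)),'fin2')
E
```

```text
t: 68.7
t: 70.7
t: 72.7
t: 74.7
0 0 | 0 0 | 0 0 | 0 0 | 0 0 | 0 0 | 0 0 | 0 0 |
```

Everything is at rest, so I'll hand in.

```bash
python3 -c "
from rig import ctrl
print(ctrl.job_done())"
```

```text
the job is handed in; nothing more can be done
None
```

I handed the job in at about 75 s: both jugs hang at rest on the two outer hooks, all three cylinders sit in the drainer mouth down, and the brush, bottles and beaker are where they were; the hand-in returned no verdict.

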